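# Issue the coaxial adaptors from the lockable drawer

## Task

Take every coaxial adaptor out of the drawer unit and lay them in the kitting tray, the straight ones in the narrow bay and the tees in the wide bay, then shut the drawer fully and leave it locked. The drawer may or may not be locked to begin with and its unmarked knob does not show it, so try the drawer; turn the knob by quarter turns to change the lock, and make sure by a gentle pull that it holds at the end. Leave the other things on the bench where they are.

Things in the scene. Friction and masses are not known exactly. Their poses are not given: they have to be found in the camera images.
- unit: grey steel one-drawer storage unit, fixed on the bench, its front on its own -x side: 256 mm wide (y), top at 70 mm, origin on the bench. The carcass runs from x = -72 to 65 mm; the shut drawer's front panel stands before it to x = -82 mm, 6 to 68 mm high. A lock under the top acts on the drawer; nothing outside shows its state
- drawer (a joint): how far the drawer is pulled out along the unit's -x, m: 0 fully shut, 0.12 fully out; stays where it is left; 2 to 4 N move it when it is free. When locked it gives about 5 mm and then stands firm. Fully out, its compartments are wholly clear of the carcass
- drawer_floor (a point): on the drawer's floor (10 mm above the bench), middle of the middle compartment; moves with the drawer, axes as the unit's. Three compartments side by side, 78 mm wide, centres at y = 81, 0, -81 mm, each 116 mm long (x = -58 to 58 mm), walls 20 mm above the floor. A 6 mm steel lock stud rises from the partition at y = -40, x = 6 mm, to 30 mm above the floor
- handle (a point): middle of the drawer's handle, a round steel bar about 10 mm thick and 100 mm long along the unit's y, 45 mm above the bench, 35 mm out from the drawer front; axes as the unit's; moves with the drawer and can be pinched from above
- lock_axis (a point): centre of the top of the lock's round ribbed knob on the unit's top, 98 mm above the bench; axes as the unit's, do not turn with the knob. Knob 34 mm across, 24 mm tall, on a 3 mm high, 45 mm wide rose; no mark; turns either way without end at about 0.12 N m and stays where left
- lock_case (a point): on the unit's top, beside the knob. A hidden claw under the knob turns with it and holds the drawer's stud through half of each full turn; through the other half the drawer is free. Two quarter turns one way (now and then one or three) change it. Start position unknown. Turned to lock with the drawer open, it bars the way back: turn it only with the drawer fully shut
- tray: dark grey fixed kitting tray, 136 (x) x 204 (y) x 18 mm, walls 3 mm, floor 3 mm above the bench, with one partition along x that makes a narrow and a wide bay; origin under its centre
- bay_narrow (a point): centre of the floor of the tray's narrow bay (on the tray's +y side), inside 130 (x) x 80 (y) mm, walls 15 mm above the floor; axes as the tray's
- bay_wide (a point): centre of the floor of the tray's wide bay (-y side), inside 130 (x) x 115 (y) mm, walls 15 mm above the floor; axes as the tray's
- straight_1: straight coaxial adaptor: a plain stepped metal barrel with no side branch, 14 x 26 x 14 mm, 30 g; its y axis runs along the barrel (at the start lengthwise in the drawer within 0.25 rad), z up as it lies, origin at the centre of its underside. Grip it across its 14 mm. May be absent
- straight_2: straight coaxial adaptor: a plain stepped metal barrel with no side branch, 14 x 26 x 14 mm, 30 g; its y axis runs along the barrel (at the start lengthwise in the drawer within 0.25 rad), z up as it lies, origin at the centre of its underside. Grip it across its 14 mm. May be absent
- straight_3: straight coaxial adaptor: a plain stepped metal barrel with no side branch, 14 x 26 x 14 mm, 30 g; its y axis runs along the barrel (at the start lengthwise in the drawer within 0.25 rad), z up as it lies, origin at the centre of its underside. Grip it across its 14 mm. May be absent
- tee_1: tee coaxial adaptor, 29 x 26 x 14 mm, 30 g: a 15 mm thick barrel along its y axis, from y = -13 to 13 at x = -15 to 0 mm, with a thinner side branch to x = +15 mm at y = -1 to 9 mm. Origin at the centre of the underside of the 29 x 26 mm outline; y lies across the drawer within 0.25 rad at the start. Grip the barrel's ends, 26 mm apart along y, at x = -7 mm. May be absent
- tee_2: tee coaxial adaptor, 29 x 26 x 14 mm, 30 g: a 15 mm thick barrel along its y axis, from y = -13 to 13 at x = -15 to 0 mm, with a thinner side branch to x = +15 mm at y = -1 to 9 mm. Origin at the centre of the underside of the 29 x 26 mm outline; y lies across the drawer within 0.25 rad at the start. Grip the barrel's ends, 26 mm apart along y, at x = -7 mm. May be absent
- tee_3: tee coaxial adaptor, 29 x 26 x 14 mm, 30 g: a 15 mm thick barrel along its y axis, from y = -13 to 13 at x = -15 to 0 mm, with a thinner side branch to x = +15 mm at y = -1 to 9 mm. Origin at the centre of the underside of the 29 x 26 mm outline; y lies across the drawer within 0.25 rad at the start. Grip the barrel's ends, 26 mm apart along y, at x = -7 mm. May be absent
- multimeter: hand-held meter, 144 x 67 x 46 mm, lying left of the drawer unit; a bystander
- side_cutters: side cutters, 64 x 126 x 12 mm, lying right of the tray; a bystander
- relay_module: small relay module, 26 x 50 x 19 mm, right of the tray; a bystander

How it is judged:
On the way, in this order (a step that is already met when the one before it is completed fails the run):
1. the drawer is pulled out (more than 90 mm) (value of joint drawer above 0.09 m), for 0.2 s.
2. every adaptor lies in its bay of the tray: straight ones in the narrow bay, tees in the wide one (x of straight_1 in the frame of bay_narrow between -0.064 and 0.064 m and y of straight_1 in the frame of bay_narrow between -0.04 and 0.04 m and height (world z) of each of straight_1, straight_2, straight_3, tee_1, tee_2, tee_3 below 0.022 m and x of straight_2 in the frame of bay_narrow between -0.064 and 0.064 m and y of straight_2 in the frame of bay_narrow between -0.04 and 0.04 m and x of straight_3 in the frame of bay_narrow between -0.064 and 0.064 m and y of straight_3 in the frame of bay_narrow between -0.04 and 0.04 m and x of tee_1 in the frame of bay_wide between -0.064 and 0.064 m and y of tee_1 in the frame of bay_wide between -0.057 and 0.057 m and x of tee_2 in the frame of bay_wide between -0.064 and 0.064 m and y of tee_2 in the frame of bay_wide between -0.057 and 0.057 m and x of tee_3 in the frame of bay_wide between -0.064 and 0.064 m and y of tee_3 in the frame of bay_wide between -0.057 and 0.057 m), for 0.2 s.
3. the drawer is shut (within 6 mm) (value of joint drawer below 0.006 m), for 0.2 s.
At the end, for the whole second after the job is handed in: Every adaptor present rests on the floor of its bay (straight: narrow, tee: wide; origin inside the walls and below 22 mm), the drawer is within 6 mm of shut, and its lock's claw stands before the drawer's stud, so that it cannot be pulled open (all of step 2 and value of joint drawer below 0.006 m and x of lock_knob_c3 in the frame of unit below -0.0085 m); the robot touches nothing.
It fails at once if a bystander (meter, cutters, relay module) is moved more than 3 cm (distance of any of multimeter, side_cutters, relay_module from where it was at the start of the episode above 0.03 m).
Of straight_1, straight_2, straight_3, tee_1, tee_2, tee_3 only 3 to 5 are there at a start; the rules pass over those that are not, and their reading is None.
At some moment in a run one of tee_1, tee_2, tee_3 may be knocked a few centimetres aside while the robot is not near it.
Once in a run the grip may slacken for a moment while it holds something.
It also fails if it takes over 210 s, if anything falls off the work surface, if the arm or the gripper's body presses on something with over 40 N, if the wrist force passes 120 N, or if a joint passes its speed limit or range.

## Robot

A 6-joint arm with a two-finger parallel gripper is mounted at the origin on a cart in front of the work surface, level with it; the furniture and walls round the work are solid. World frame = base frame: x ahead of the robot, y to its left, z up, the work surface at z = 0. Lengths are in m, angles in rad, forces in N, time in s.
With the tool pointing down it reaches from about 0.35 to 0.725 m from the base axis. Payload 6 kg.
Tool frame: the origin (TCP) lies at the very end of the fingers, on their centre line; the grasp point (between the pads) lies 19 mm behind it; z points along the fingers, y is the line along which they close (so a half turn about z gives the same grasp; the last joint's range is limited). The gripper opens to 85 mm and grips with 20 to 120 N. Pads are 22 mm wide; open, the fingers measure 114 mm over their backs; the gripper's body (76 mm by 85 mm) begins 54 mm behind the grasp point. The pads swing forward as they close: fully open they stand 13 mm farther back than shut.
Start: joints at [1.537, 0.04, 0.085, 0, -1.615, -0.334], TCP at [0.216, 0.56, 0.231] pointing down, gripper open.
Joint ranges: [-2.56, 2.56], [-1.29, 2.01], [-1.08, 1.49], [-3.29, 1.98], [-2.81, -0.18], [-2.99, 2.99]. Speed limits (rad/s): [2.57, 2.57, 3.01, 3.14, 3.14, 3.14].

## Interface

Orientations are given as a unit quaternion [x, y, z, w].
In Python, from workcell import sense, camera, close_job gives the robot as it stands.
- The arm moves only by the tool move_arm, never from a script. Its argument "targets" is a list of rows, each a list of 5 numbers: the shift along the tool's x, y, z in m, then the turn about the tool's z in rad, then the opening, from 0 (shut) to 1 (fully open). In form: [[tx, ty, tz, twist, claw], ...]. A call has 1 to 12 rows; each row is the pose to reach, as a shift and turn from the pose commanded when the call began, along the tool's axes at that moment; what a row does not reach only later rows make up. A row lasts 1/12 s, in which the tool goes at most 41.7 mm and 7.16 degrees, less where a joint would pass 70% of its speed; a pose out of reach is approached as far as the arm can. A call with a gripper value outside its range is refused whole. The fingers move at their own pace and stop on an object; "grip_force" is the grip in N (left out, the last holds). Time passes only in rows, so rows that repeat a pose let the fingers close. It gives the time, the measured TCP pose, the force, the opening and the grip force at its end, in the units of the state.
- sense(): the state, without advancing time (a new reading comes with each control period).
- camera(name): name is "side" or "top"; returns a dict with "frame" (384x512x3 uint8, blue, green, red), "fx", "fy", "cx", "cy" (pixels), "world_from_camera" (4x4, takes a point from camera to world coordinates). Camera axes: x right, y up, looking along -z (the intrinsics and any distortion apply to the point x, -y, -z); pixel columns grow to the right and rows downward; lengths in m; the calibration is good to about 2 mm. A picture is of the moment at which its call begins. There is no depth.
- close_job(): hands the job in; it is judged then, once.
The state is a dict: "time": time; "q": joint angles; "dq": joint speeds; "joint_torque": joint torques, N m; "tool_pos": TCP position; "orientation": TCP orientation; "ft_force": force on the tool from outside, world axes, zero at the start; "moment": the same for the moment, N m; "grip_width": finger opening in m; "grasp_force": force on a finger pad.
Only numpy, scipy, OpenCV 4.12 (cv2) and the standard library are available. Lean on these libraries where they do the work, as an engineer would, in place of code of your own. Each camera call takes 0.05 s, during which the arm holds its last target. There are 200 camera calls.

## Working session

There is one attempt and no reset: what is moved stays moved. The work goes in short steps, Python scripts to look and compute and a tool call to move; the robot and the scene stay as the last step left them, time stands still between calls to the robot, and variables do not carry over. Pictures are saved under pics/ and viewed, at most 14 in all, crops included, and the job is handed in when it is done.

Besides the shell and the picture viewer there is one more tool, called in YAML: its name, and indented under it one key for each argument. move_arm: Moves the arm, as the interface text tells. Its arguments: {"type":"object","properties":{"targets":{"type":"array"},"grip_force":{"type":"number"}},"required":["targets"]}

```bash
mkdir -p pics
cat > h.py <<'E'
import numpy as np, cv2
from workcell import sense, camera, close_job
from scipy.spatial.transform import Rotation as R
def snap(name,fn=None,crop=None,scale=1):
    c=camera(name)
    if fn:
        f=c["frame"]
        if crop: x0,y0,x1,y1=crop; f=f[y0:y1,x0:x1]
        cv2.imwrite("pics/"+fn,cv2.resize(f,None,fx=scale,fy=scale,interpolation=cv2.INTER_CUBIC))
    return c
def px2w(c,u,v,z):
    M=np.array(c["world_from_camera"]); d=np.array([(u-c["cx"])/c["fx"],-(v-c["cy"])/c["fy"],-1.])
    d=M[:3,:3]@d; o=M[:3,3]; return o+d*(z-o[2])/d[2]
def w2px(c,p):
    M=np.array(c["world_from_camera"]); q=M[:3,:3].T@(np.array(p)-M[:3,3])
    return np.array([c["cx"]+c["fx"]*q[0]/-q[2], c["cy"]-c["fy"]*q[1]/-q[2]])
def st():
    s=sense(); print("t",round(s["time"],2),"pos",np.round(s["tool_pos"],4),"grip",round(s["grip_width"],4),"gf",np.round(s["grasp_force"],1),"F",np.round(s["ft_force"],1),"M",np.round(s["moment"],2))
    return s
def to(x,y,z,yaw=None):
    """shift in tool axes to world point; yaw = world direction of closing line (tool y), mod pi"""
    s=sense(); r=R.from_quat(s["orientation"]); m=r.as_matrix()
    d=m.T@(np.array([x,y,z])-s["tool_pos"]); cur=np.arctan2(m[1,1],m[0,1])
    tw=0
    if yaw is not None: tw=-((yaw-cur+np.pi/2)%np.pi-np.pi/2)
    print("shift",np.round(d,4),"twist",round(tw,3),"cur yaw",round(cur,3),"q",np.round(s["q"],2))
E
python3 - <<'E'
from h import *
for n in("top","side"):
    c=snap(n,n+"0.png",scale=1.5); print(n,{k:(np.round(v,3).tolist()) for k,v in c.items() if k!="frame"}, c.keys())
s=st(); print(R.from_quat(s["orientation"]).as_matrix().round(3))
E
```

```text
top {'fx': 373.227, 'fy': 373.227, 'cx': 258.676, 'cy': 188.581, 'world_from_camera': [[0.022, 0.998, -0.055, 0.497], [-1.0, 0.022, 0.012, -0.013], [0.014, 0.055, 0.998, 1.291], [0.0, 0.0, 0.0, 1.0]]} dict_keys(['frame', 'fx', 'fy', 'cx', 'cy', 'world_from_camera'])
side {'fx': 436.634, 'fy': 436.634, 'cx': 256.602, 'cy': 184.052, 'world_from_camera': [[0.989, 0.069, -0.129, 0.373], [-0.146, 0.448, -0.882, -1.237], [-0.004, 0.892, 0.453, 0.71], [0.0, 0.0, 0.0, 1.0]]} dict_keys(['frame', 'fx', 'fy', 'cx', 'cy', 'world_from_camera'])
t 0.1 pos [0.2156 0.5596 0.2304] grip 0.0853 gf 0.0 F [-1.   0.1 -0.9] M [ 0.    0.06 -0.02]
[[ 0.933 -0.36  -0.   ]
 [-0.36  -0.933 -0.002]
 [ 0.     0.002 -1.   ]]
```

View pics/top0.png

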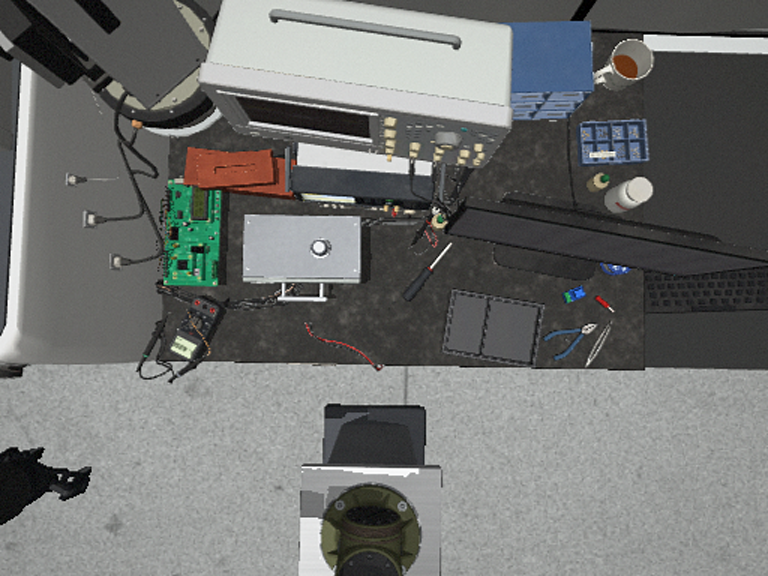

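View pics/side0.png

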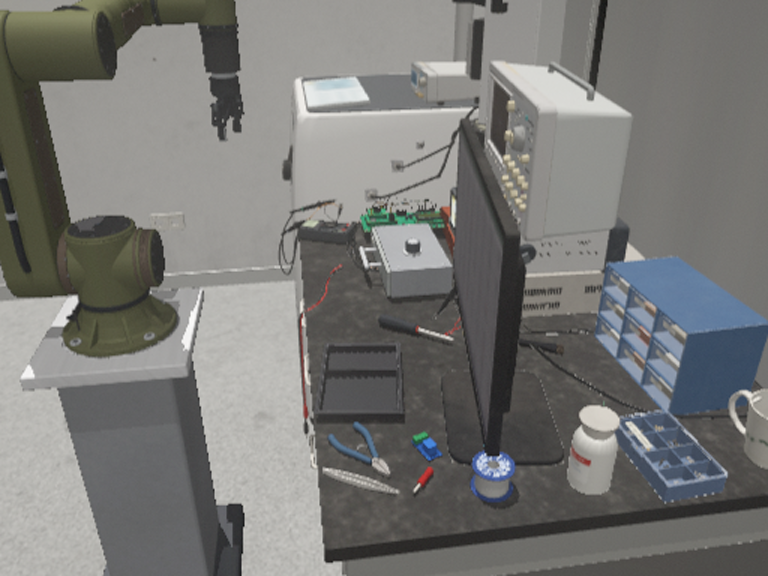

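The top view shows the unit at about (303,248), its knob at (320,247), the handle at (303,297) and the tray at (493,328). The meter is at (190,340), the cutters at (570,340). I'll enlarge this.

Run:
```python
from h import *
snap("top","top1.png",crop=(150,130,416,256),scale=3)
```

```text
(no output)
```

View pics/top1.png

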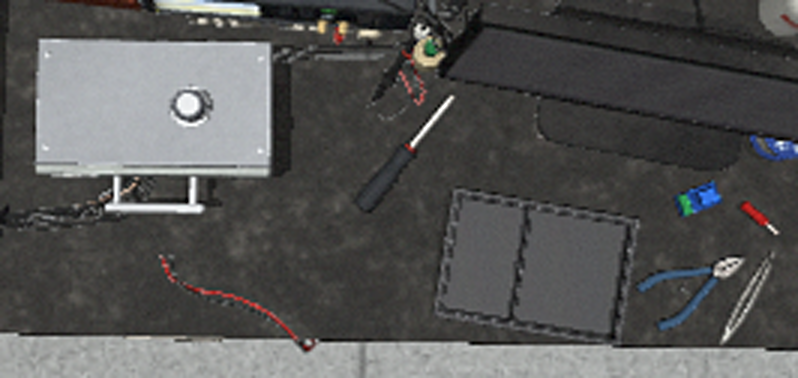

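The crop shows the unit's top corners at (38,39), (270,39), (37,163) and (271,163), and the knob top at (190,104). The handle bar runs from (105,208) to (204,209), and the tray rim corners are (455,188), (638,218), (620,343) and (435,316).

Run:
```python
from h import *
c=snap("top")
f=lambda u,v,z:px2w(c,150+u/3-.33,130+v/3-.33,z).round(4)
for n,u,v,z in [("TL",38,39,.07),("TR",270,39,.07),("BL",37,163,.07),("BR",271,163,.07),("pBL",37,174,.068),("pBR",271,174,.068),("knob",189,103,.098),("hL",105,208,.05),("hR",204,209,.05),("tTL",455,188,.018),("tTR",638,218,.018),("tBR",620,343,.018),("tBL",435,316,.018),("partT",527,203,.018),("partB",512,327,.018)]: print(n,f(u,v,z))
s=st()
to(.5,.2,.2,0)
```

```text
TL [0.7084 0.2911 0.07  ]
TR [0.7146 0.0372 0.07  ]
BL [0.5724 0.2873 0.07  ]
BR [0.5781 0.0327 0.07  ]
pBL [0.5605 0.2874 0.068 ]
pBR [0.5662 0.0325 0.068 ]
knob [0.6385 0.1208 0.098 ]
hL [0.5255 0.2156 0.05  ]
hR [0.5268 0.1063 0.05  ]
tTL [ 0.5577 -0.1755  0.018 ]
tTR [ 0.5282 -0.3851  0.018 ]
tBR [ 0.3861 -0.3655  0.018 ]
tBL [ 0.4122 -0.1551  0.018 ]
partT [ 0.5425 -0.258   0.018 ]
partB [ 0.4016 -0.2426  0.018 ]
t 0.2 pos [0.2156 0.5597 0.2306] grip 0.0854 gf 0.0 F [-0.3  0.5 -0.3] M [-0.03 -0.04  0.07]
shift [0.3947 0.2334 0.0309] twist 1.203 cur yaw -1.939 q [ 1.54  0.04  0.08 -0.   -1.62 -0.33]
```

Run:
```python
from h import *
to(.529,.162,.15,.02)
```

```text
shift [0.4354 0.2584 0.081 ] twist 1.183 cur yaw -1.939 q [ 1.54  0.04  0.08 -0.   -1.62 -0.33]
```

move_arm:
  targets:
    - [0.435,0.258,0.08,1.183,0.35]
    - [0.435,0.258,0.08,1.183,0.35]
    - [0.435,0.258,0.08,1.183,0.35]
    - [0.435,0.258,0.08,1.183,0.35]
    - [0.435,0.258,0.08,1.183,0.35]
    - [0.435,0.258,0.08,1.183,0.35]
    - [0.435,0.258,0.08,1.183,0.35]
    - [0.435,0.258,0.08,1.183,0.35]
    - [0.435,0.258,0.08,1.183,0.35]
    - [0.435,0.258,0.08,1.183,0.35]
    - [0.435,0.258,0.08,1.183,0.35]
    - [0.435,0.258,0.08,1.183,0.35]
  grip_force: 40

```text
time: 1.2
tool_pos: [0.5223, 0.1702, 0.153]
orientation: [0.714, -0.7, 0.0, -0.0]
ft_force: [0.8, 0.7, 0.7]
grip_width: 0.03
grasp_force: 0.0
```

move_arm:
  targets:
    - [0,0,0,0,0.35]
    - [0,0,0,0,0.35]
    - [0,0,0,0,0.35]
    - [0,0,0,0,0.35]

```text
time: 1.53
tool_pos: [0.5212, 0.1729, 0.1534]
orientation: [0.715, -0.7, 0.0, -0.0]
ft_force: [-0.6, 1.5, 0.4]
grip_width: 0.0298
grasp_force: 0.0
```

Run:
```python
from h import *
snap("side","s1.png",crop=(200,60,400,210),scale=4)
st(); to(.529,.162,.15,.02)
```

```text
t 1.58 pos [0.5211 0.1732 0.1536] grip 0.0297 gf 0.0 F [-0.   0.2 -0.1] M [-0.01  0.01 -0.04]
shift [ 0.0113 -0.0077  0.0036] twist 0.002 cur yaw -3.12 q [ 0.69 -0.09 -0.19 -0.   -1.48 -0.67]
```

View pics/s1.png

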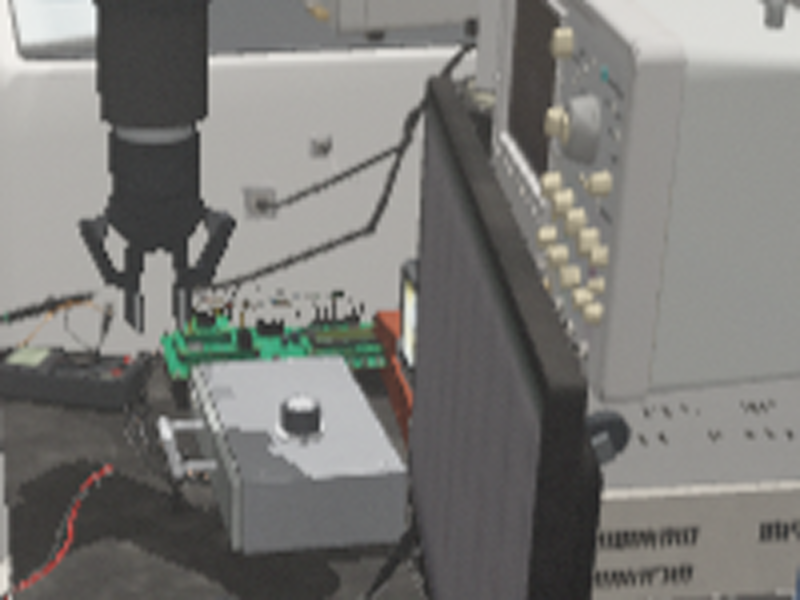

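The fingers hang above the handle, clear of everything. I'll centre over the bar, go down and pinch.

move_arm:
  targets:
    - [0.011,-0.008,0.0,0,0.35]
    - [0.011,-0.008,0.0,0,0.35]
    - [0.011,-0.008,0.03,0,0.35]
    - [0.011,-0.008,0.06,0,0.35]
    - [0.011,-0.008,0.09,0,0.35]
    - [0.011,-0.008,0.105,0,0.35]
    - [0.011,-0.008,0.115,0,0.35]
    - [0.011,-0.008,0.123,0,0.35]
    - [0.011,-0.008,0.123,0,0.35]
    - [0.011,-0.008,0.123,0,0.35]

```text
time: 2.42
tool_pos: [0.5301, 0.1618, 0.0312]
orientation: [0.714, -0.7, 0.0, -0.0]
ft_force: [0.5, 0.9, 0.5]
grip_width: 0.03
grasp_force: 0.0
```

move_arm:
  targets:
    - [0,0,0,0,0.05]
    - [0,0,0,0,0.05]
    - [0,0,0,0,0.05]
    - [0,0,0,0,0.05]
    - [0,0,0,0,0.05]
    - [0,0,0,0,0.05]

```text
time: 2.92
tool_pos: [0.5282, 0.1616, 0.0318]
orientation: [0.714, -0.7, -0.001, 0.001]
ft_force: [-12.8, 2.0, 9.3]
grip_width: 0.0097
grasp_force: 39.3
```

The bar is pinched. Now a gentle pull.

move_arm:
  targets:
    - [0,0.004,0,0,0.05]
    - [0,0.008,0,0,0.05]
    - [0,0.012,0,0,0.05]
    - [0,0.014,0,0,0.05]
    - [0,0.014,0,0,0.05]

```text
time: 3.33
tool_pos: [0.5217, 0.1617, 0.032]
orientation: [0.714, -0.7, 0.004, -0.007]
ft_force: [31.1, -0.8, -15.5]
grip_width: 0.0094
grasp_force: 39.0
```

The drawer stands firm after about 6 mm, so it's locked. I'll push it back shut, release, and go to the knob.

move_arm:
  targets:
    - [0,-0.006,0,0,0.05]
    - [0,-0.012,0,0,0.05]
    - [0,-0.014,0,0,0.05]
    - [0,-0.014,0,0,0.05]
    - [0,-0.014,0,0,0.35]
    - [0,-0.014,0,0,0.35]
    - [0,-0.014,0,0,0.35]

```text
time: 3.92
tool_pos: [0.5296, 0.1611, 0.03]
orientation: [0.714, -0.7, 0.0, 0.0]
ft_force: [-0.1, 0.2, -0.3]
grip_width: 0.0298
grasp_force: 0.0
```

move_arm:
  targets:
    - [0,0,-0.04,0,0.35]
    - [0,0,-0.08,0,0.5]
    - [0,0,-0.12,0,0.7]
    - [0,0,-0.12,0,0.75]
    - [0,0,-0.12,0,0.75]

```text
time: 4.33
tool_pos: [0.531, 0.1618, 0.1533]
orientation: [0.714, -0.7, 0.001, -0.003]
ft_force: [0.2, 0.1, -0.8]
grip_width: 0.064
grasp_force: 0.0
```

Run:
```python
from h import *
st(); to(.6385,.1208,.13,.02)
```

```text
t 4.33 pos [0.531  0.1618 0.1533] grip 0.064 gf 0.0 F [ 0.2  0.1 -0.8] M [ 0.01  0.09 -0.01]
shift [ 0.0432 -0.1065  0.0237] twist -0.0 cur yaw -3.122 q [ 0.66 -0.08 -0.18  0.   -1.47 -0.64]
```

move_arm:
  targets:
    - [0.02,-0.04,0,0,0.7]
    - [0.043,-0.08,0,0,0.7]
    - [0.043,-0.107,0,0,0.7]
    - [0.043,-0.107,0,0,0.7]
    - [0.043,-0.107,0.02,0,0.7]
    - [0.043,-0.107,0.045,0,0.7]
    - [0.043,-0.107,0.06,0,0.7]
    - [0.043,-0.107,0.07,0,0.7]
    - [0.043,-0.107,0.075,0,0.7]
    - [0.043,-0.107,0.075,0,0.7]
    - [0.043,-0.107,0.075,0,0.7]

```text
time: 5.25
tool_pos: [0.6378, 0.1203, 0.0758]
orientation: [0.714, -0.7, 0.0, -0.0]
ft_force: [-0.2, -0.5, 0.6]
grip_width: 0.0598
grasp_force: 0.0
```

move_arm:
  targets:
    - [0,0,0,0,0.3]
    - [0,0,0,0,0.3]
    - [0,0,0,0,0.3]
    - [0,0,0,0,0.3]
    - [0,0,0,0,0.3]
    - [0,0,0,0,0.3]
  grip_force: 50

```text
time: 5.75
tool_pos: [0.638, 0.1206, 0.0768]
orientation: [0.714, -0.7, 0.001, -0.001]
ft_force: [-2.1, 1.4, 6.1]
grip_width: 0.031
grasp_force: 49.6
```

Run:
```python
from h import *
st(); to(.6385,.1208,.078,.02)
```

```text
t 5.75 pos [0.638  0.1206 0.0768] grip 0.031 gf 49.6 F [-2.1  1.4  6.1] M [ 0.2   0.97 -0.07]
shift [-0.0002 -0.0005 -0.0012] twist 0.0 cur yaw -3.121 q [ 0.49  0.2  -0.02  0.   -1.35 -0.47]
```

The knob is gripped at 31 mm. I'll turn it half a turn.

move_arm:
  targets:
    - [0,0,0,-0.12,0.3]
    - [0,0,0,-0.24,0.3]
    - [0,0,0,-0.36,0.3]
    - [0,0,0,-0.48,0.3]
    - [0,0,0,-0.6,0.3]
    - [0,0,0,-0.72,0.3]
    - [0,0,0,-0.84,0.3]
    - [0,0,0,-0.96,0.3]
    - [0,0,0,-1.08,0.3]
    - [0,0,0,-1.2,0.3]
    - [0,0,0,-1.32,0.3]
    - [0,0,0,-1.44,0.3]

```text
time: 6.75
tool_pos: [0.6405, 0.1228, 0.0769]
orientation: [0.999, -0.052, 0.004, -0.003]
ft_force: [8.5, 8.1, -0.0]
grip_width: 0.0315
grasp_force: 49.4
```

move_arm:
  targets:
    - [0,0,0,-0.13,0.3]
    - [0,0,0,-0.25,0.3]
    - [0,0,0,-0.37,0.3]
    - [0,0,0,-0.49,0.3]
    - [0,0,0,-0.61,0.3]
    - [0,0,0,-0.73,0.3]
    - [0,0,0,-0.85,0.3]
    - [0,0,0,-0.97,0.3]
    - [0,0,0,-1.09,0.3]
    - [0,0,0,-1.21,0.3]
    - [0,0,0,-1.33,0.3]
    - [0,0,0,-1.45,0.3]

```text
time: 7.75
tool_pos: [0.6385, 0.1255, 0.0769]
orientation: [0.781, 0.624, 0.004, -0.002]
ft_force: [-2.6, 16.4, 4.8]
grip_width: 0.0316
grasp_force: 50.0
```

Run:
```python
from h import *
st(); to(.6385,.1208,.078,.02)
```

```text
t 7.75 pos [0.6385 0.1255 0.0769] grip 0.0316 gf 50.0 F [-2.6 16.4  4.8] M [ 5.34  1.2  -0.13]
shift [-0.0046  0.001  -0.0012] twist -0.243 cur yaw -0.223 q [ 0.5   0.2  -0.02 -0.   -1.34  2.42]
```

move_arm:
  targets:
    - [0,0,0,-0.12,0.3]
    - [0,0,0,-0.24,0.3]
    - [0,0,0,-0.24,0.3]
    - [0,0,0,-0.24,0.7]
    - [0,0,0,-0.24,0.7]
    - [0,0,0,-0.24,0.7]
    - [0,0,0,-0.24,0.7]

```text
time: 8.33
tool_pos: [0.6375, 0.1198, 0.0749]
orientation: [0.704, 0.71, -0.0, 0.0]
ft_force: [-0.8, -0.1, 0.1]
grip_width: 0.0595
grasp_force: 0.0
```

move_arm:
  targets:
    - [0,0,-0.03,0,0.7]
    - [0,0,-0.075,0,0.7]
    - [0,0,-0.075,0.12,0.35]
    - [0,0,-0.075,0.24,0.35]
    - [0,0,-0.075,0.36,0.35]
    - [0,0,-0.075,0.48,0.35]
    - [0,0,-0.075,0.6,0.35]
    - [0,0,-0.075,0.72,0.35]
    - [0,0,-0.075,0.84,0.35]
    - [0,0,-0.075,0.96,0.35]
    - [0,0,-0.075,1.08,0.35]
    - [0,0,-0.075,1.2,0.35]

```text
time: 9.33
tool_pos: [0.6376, 0.1196, 0.1499]
orientation: [0.983, 0.185, -0.0, 0.0]
ft_force: [-0.6, -0.0, 0.5]
grip_width: 0.03
grasp_force: 0.0
```

Run:
```python
from h import *
st(); to(.529,.162,.153,.02)
```

```text
t 9.33 pos [0.6376 0.1196 0.1499] grip 0.03 gf 0.0 F [-0.6 -0.   0.5] M [ 0.01  0.04 -0.04]
shift [-0.0857 -0.079  -0.0031] twist -1.218 cur yaw -1.198 q [ 0.49  0.17  0.08  0.   -1.48  1.45]
```

move_arm:
  targets:
    - [-0.02,-0.02,0,0.12,0.35]
    - [-0.04,-0.04,0,0.24,0.35]
    - [-0.06,-0.06,0,0.36,0.35]
    - [-0.0857,-0.079,0,0.48,0.35]
    - [-0.0857,-0.079,0,0.6,0.35]
    - [-0.0857,-0.079,0,0.72,0.35]
    - [-0.0857,-0.079,0,0.84,0.35]
    - [-0.0857,-0.079,0,0.96,0.35]
    - [-0.0857,-0.079,0,1.08,0.35]
    - [-0.0857,-0.079,0,1.2,0.35]
    - [-0.0857,-0.079,0,1.32,0.35]
    - [-0.0857,-0.079,0,1.44,0.35]

```text
time: 10.33
tool_pos: [0.5288, 0.1614, 0.15]
orientation: [0.861, -0.509, 0.0, 0.0]
ft_force: [-0.6, 0.4, 0.1]
grip_width: 0.0298
grasp_force: 0.0
```

move_arm:
  targets:
    - [0,0,0,0.12,0.35]
    - [0,0,0,0.24,0.35]
    - [0,0,0,0.36,0.35]
    - [0,0,0,0.485,0.35]
    - [0,0,0,0.485,0.35]
    - [0,0,0,0.485,0.35]

```text
time: 10.83
tool_pos: [0.5287, 0.1616, 0.15]
orientation: [0.717, -0.697, 0.0, 0.0]
ft_force: [0.2, -0.5, 0.3]
grip_width: 0.0298
grasp_force: 0.0
```

Run:
```python
from h import *
st(); to(.529,.162,.031,.02)
```

```text
t 10.83 pos [0.5287 0.1616 0.15  ] grip 0.0298 gf 0.0 F [ 0.2 -0.5  0.3] M [ 0.01 -0.01  0.  ]
shift [-0.0004 -0.0003  0.119 ] twist 0.008 cur yaw -3.114 q [ 0.66 -0.08 -0.18  0.   -1.47 -0.63]
```

move_arm:
  targets:
    - [0,0,0.04,0.008,0.35]
    - [0,0,0.08,0.008,0.35]
    - [0,0,0.11,0.008,0.35]
    - [0,0,0.119,0.008,0.35]
    - [0,0,0.119,0.008,0.35]
    - [0,0,0.119,0.008,0.35]
    - [0,0,0.119,0.008,0.05]
    - [0,0,0.119,0.008,0.05]
    - [0,0,0.119,0.008,0.05]
    - [0,0,0.119,0.008,0.05]
    - [0,0,0.119,0.008,0.05]

```text
time: 11.75
tool_pos: [0.5282, 0.1626, 0.034]
orientation: [0.713, -0.701, -0.001, -0.0]
ft_force: [-10.0, -0.2, 9.0]
grip_width: 0.0088
grasp_force: 48.9
```

move_arm:
  targets:
    - [0,0.004,0,0,0.05]
    - [0,0.008,0,0,0.05]
    - [0,0.012,0,0,0.05]
    - [0,0.014,0,0,0.05]
    - [0,0.014,0,0,0.05]

```text
time: 12.17
tool_pos: [0.5159, 0.1626, 0.034]
orientation: [0.713, -0.701, 0.001, -0.002]
ft_force: [-1.1, 0.6, 8.0]
grip_width: 0.009
grasp_force: 49.7
```

The lock is free. Pull the drawer fully out.

move_arm:
  targets:
    - [0,0.01,0,0,0.05]
    - [0,0.022,0,0,0.05]
    - [0,0.035,0,0,0.05]
    - [0,0.05,0,0,0.05]
    - [0,0.065,0,0,0.05]
    - [0,0.08,0,0,0.05]
    - [0,0.092,0,0,0.05]
    - [0,0.099,0,0,0.05]
    - [0,0.104,0,0,0.05]
    - [0,0.104,0,0,0.05]
    - [0,0.104,0,0,0.05]
    - [0,0.104,0,0,0.05]

```text
time: 13.17
tool_pos: [0.4119, 0.1617, 0.0339]
orientation: [0.713, -0.701, 0.0, -0.003]
ft_force: [-1.4, 2.7, 8.2]
grip_width: 0.0088
grasp_force: 49.9
```

move_arm:
  targets:
    - [0,0,0,0,0.35]
    - [0,0,0,0,0.35]
    - [0,0,0,0,0.35]
    - [0,0,-0.04,0,0.35]
    - [0,0,-0.08,0,0.35]
    - [0,0,-0.12,0,0.5]
    - [0.04,0,-0.13,0,0.5]
    - [0.08,0,-0.13,0,0.5]
    - [0.12,0,-0.13,0,0.5]
    - [0.16,0,-0.13,0,0.5]
    - [0.2,0,-0.13,0,0.5]
    - [0.24,0,-0.13,0,0.5]

```text
time: 14.17
tool_pos: [0.4141, -0.0818, 0.1612]
orientation: [0.713, -0.701, 0.0, -0.0]
ft_force: [0.8, 0.5, -0.8]
grip_width: 0.0426
grasp_force: 0.0
```

Run:
```python
from h import *
st()
snap("top","top2.png",crop=(150,130,250,215),scale=7)
```

```text
t 14.17 pos [ 0.4141 -0.0818  0.1612] grip 0.0426 gf 0.0 F [ 0.8  0.5 -0.8] M [-0.01 -0.24 -0.01]
```

View pics/top2.png

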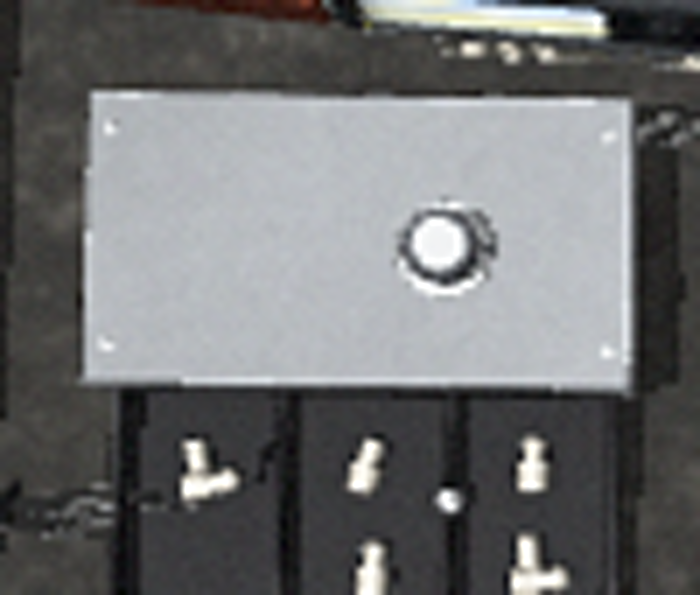

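The crop shows a tee at (205,470), straights at (367,467), (372,572) and (533,465), and another tee at (537,570). The lower part is cut off, so I'll look closer.

Run:
```python
from h import *
snap("top","top3.png",crop=(165,184,245,240),scale=10)
```

```text
(no output)
```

View pics/top3.png

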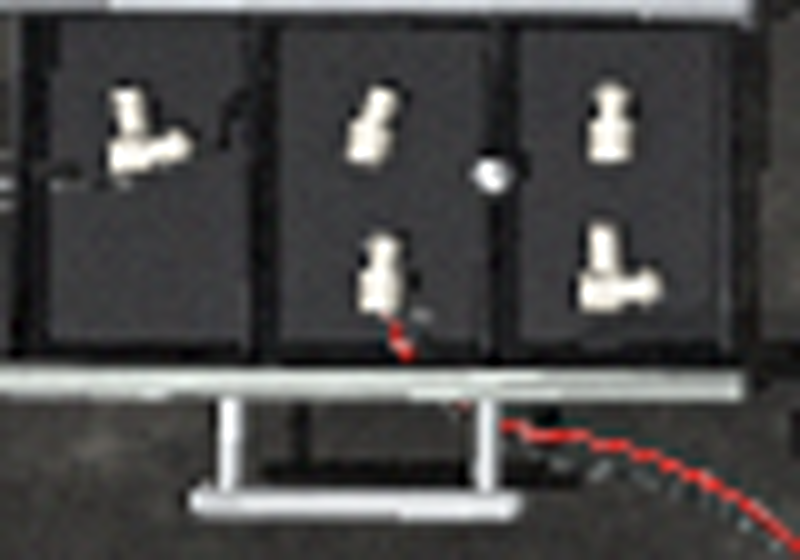

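The open drawer shows three straights and two tees. The straights' axes run (382,90)–(365,163), (381,235)–(380,310) and (611,85)–(610,162). The tee barrels run (113,158)–(190,146) and (580,295)–(662,284), with branch tips at (127,90) and (602,222).

Run:
```python
from h import *
c=snap("top")
f=lambda p,z:px2w(c,165+p[0]/10-.45,184+p[1]/10-.45,z)
print("bar",f((195,502),.05),f((518,505),.05)); print("stud",f((493,172),.04))
U=np.array([.647,.162]);yw=.022
Q=np.array([[np.cos(yw),np.sin(yw)],[-np.sin(yw),np.cos(yw)]])
b=f((357,504),.05)[:2]
def rep(n,a,b_,z=.018,tee=False):
    p,q=f(a,z)[:2],f(b_,z)[:2]; m=(p+q)/2; d=q-p
    yaw=np.arctan2(d[1],d[0]); print(n,"mid",m.round(4),"unit",(Q@(m-U)).round(4),"axis yaw",round(yaw,3),"len",round(float(np.hypot(*d)),4))
rep("S1",(365,163),(382,90));rep("S2",(380,310),(381,235));rep("S3",(610,162),(611,85))
rep("T1barrel",(190,146),(113,158));rep("T1br",(143,148),(127,90))
rep("T2barrel",(662,284),(580,295));rep("T2br",(611,282),(602,222))
to(.53,.162,.15,np.pi/2)
```

```text
bar [0.41086161 0.21388153 0.05      ] [0.41208712 0.10748492 0.05      ]
stud [0.52199875 0.11989552 0.04      ]
S1 mid [0.537  0.1633] unit [-0.1099  0.0037] axis yaw -0.199 len 0.0255
S2 mid [0.4875 0.1594] unit [-0.1595  0.0009] axis yaw 0.017 len 0.0254
S3 mid [0.5398 0.0827] unit [-0.1089 -0.0769] axis yaw 0.014 len 0.0263
T1barrel mid [0.5267 0.2383] unit [-0.1186  0.079 ] axis yaw 1.748 len 0.0264
T1br mid [0.5378 0.2443] unit [-0.1074  0.0847] axis yaw 0.301 len 0.0205
T2barrel mid [0.4835 0.0777] unit [-0.1653 -0.0807] axis yaw 1.726 len 0.0281
T2br mid [0.4961 0.0829] unit [-0.1526 -0.0757] axis yaw 0.175 len 0.0206
shift [-0.2435 -0.1185  0.0106] twist -1.56 cur yaw -3.131 q [ 0.29 -0.46 -0.47  0.   -1.56 -0.28]
```

```bash
cat >> h.py <<'E'
def zero_ref(yaw):  # tool-axis yaw after twist
    pass
def plan(*pts):
    """pts: (x,y,z,yaw); successive shifts, each in the tool axes after the previous one"""
    s=sense(); p=np.array(s["tool_pos"]); m=R.from_quat(s["orientation"]).as_matrix(); cur=np.arctan2(m[1,1],m[0,1])
    for x,y,z,yaw in pts:
        tw=(yaw-cur+np.pi/2)%np.pi-np.pi/2
        ty=np.array([np.cos(cur),np.sin(cur)]); tx=np.array([-ty[1],ty[0]])
        d=np.array([x,y])-p[:2]; print("shift",round(float(d@tx),4),round(float(d@ty),4),round(p[2]-z,4),"twist",round(-tw,3))
        p=np.array([x,y,z]); cur+=tw
E
python3 - <<'E'
from h import *
st()
plan((.5267,.2383,.15,1.77),(.5267,.2383,.0125,1.77),(.4952,-.3154,.15,1.436))
E
```

```text
t 14.32 pos [ 0.4141 -0.0827  0.1608] grip 0.0428 gf 0.0 F [ 0.4  0.1 -0.3] M [ 0.07 -0.06 -0.06]
shift -0.3198 -0.116 0.0108 twist 1.382
shift 0.0 0.0 0.1375 twist -0.0
shift 0.1404 -0.5365 -0.1375 twist 0.334
```

move_arm:
  targets:
    - [-0.04,-0.015,0,0.12,0.38]
    - [-0.08,-0.03,0,0.24,0.38]
    - [-0.11,-0.04,0,0.36,0.38]
    - [-0.15,-0.055,0,0.48,0.38]
    - [-0.19,-0.07,0,0.6,0.38]
    - [-0.22,-0.08,0,0.72,0.38]
    - [-0.26,-0.095,0,0.84,0.38]
    - [-0.29,-0.107,0,0.96,0.38]
    - [-0.32,-0.116,0.01,1.08,0.38]
    - [-0.32,-0.116,0.01,1.2,0.38]
    - [-0.32,-0.116,0.01,1.32,0.38]
    - [-0.32,-0.116,0.01,1.382,0.38]

```text
time: 15.32
tool_pos: [0.5243, 0.2439, 0.1499]
orientation: [-0.101, 0.995, -0.001, -0.001]
ft_force: [0.4, 0.3, 0.3]
grip_width: 0.0325
grasp_force: 0.0
```

move_arm:
  targets:
    - [0,0,0,0,0.38]
    - [0,0,0,0,0.38]
    - [0,0,0.04,0,0.38]
    - [0,0,0.06,0,0.38]
    - [0,0,0.06,0,0.38]
    - [0,0,0.06,0,0.38]

```text
time: 15.82
tool_pos: [0.5248, 0.2417, 0.0907]
orientation: [-0.104, 0.995, -0.001, -0.001]
ft_force: [0.7, -0.6, 0.2]
grip_width: 0.0326
grasp_force: 0.0
```

Run:
```python
from h import *
st()
plan((.5267,.2383,.0125,1.77),(.5267,.2383,.15,1.77),(.4952,-.3154,.15,1.436))
c=snap("top","top4.png",crop=(165,184,245,240),scale=8)
```

```text
t 15.82 pos [0.5248 0.2417 0.0907] grip 0.0326 gf 0.0 F [ 0.7 -0.6  0.2] M [-0.01 -0.07 -0.02]
shift -0.0012 -0.0037 0.0782 twist 0.008
shift 0.0 0.0 -0.1375 twist -0.0
shift 0.1404 -0.5365 0.0 twist 0.334
```

View pics/top4.png

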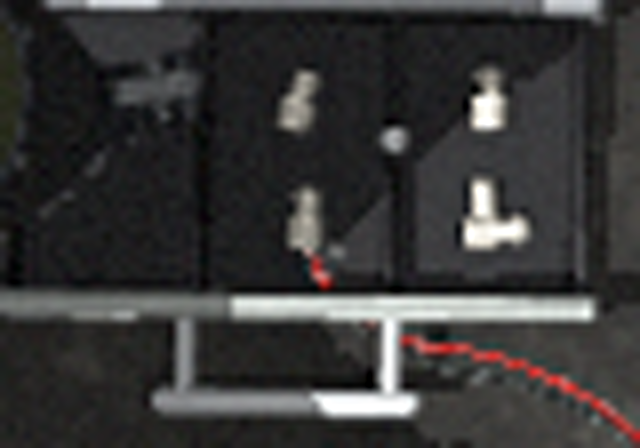

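The arm hides the first tee here; the others are unchanged. Going down to grasp.

move_arm:
  targets:
    - [-0.001,-0.0035,0.01,0.008,0.38]
    - [-0.001,-0.0035,0.03,0.008,0.38]
    - [-0.001,-0.0035,0.05,0.008,0.38]
    - [-0.001,-0.0035,0.068,0.008,0.38]
    - [-0.001,-0.0035,0.078,0.008,0.38]
    - [-0.001,-0.0035,0.078,0.008,0.38]
    - [-0.001,-0.0035,0.078,0.008,0.2]
    - [-0.001,-0.0035,0.078,0.008,0.2]
    - [-0.001,-0.0035,0.078,0.008,0.2]
    - [-0.001,-0.0035,0.078,0.008,0.2]
  grip_force: 40

```text
time: 16.7
tool_pos: [0.5276, 0.2392, 0.0145]
orientation: [-0.099, 0.995, 0.0, 0.001]
ft_force: [-0.6, -0.5, -0.1]
grip_width: 0.0243
grasp_force: 41.6
```

move_arm:
  targets:
    - [0,0,-0.03,0,0.2]
    - [0,0,-0.06,0,0.2]
    - [0,0,-0.1,0,0.2]
    - [0,0,-0.137,0,0.2]
    - [0,0,-0.137,0,0.2]

```text
time: 17.12
tool_pos: [0.5305, 0.2401, 0.1608]
orientation: [-0.099, 0.995, 0.003, 0.007]
ft_force: [1.2, 0.6, 1.0]
grip_width: 0.0244
grasp_force: 43.7
```

Run:
```python
from h import *
st()
plan((.4952,-.3154,.15,1.436),(.4952,-.3154,.007,1.436))
```

```text
t 17.12 pos [0.5305 0.2401 0.1608] grip 0.0244 gf 43.7 F [1.2 0.6 1. ] M [ 0.04 -0.21 -0.06]
shift 0.144 -0.5377 0.0108 twist 0.333
shift 0.0 0.0 0.143 twist -0.0
```

move_arm:
  targets:
    - [0.144,-0.538,0.0,0.333,0.2]
    - [0.144,-0.538,0.0,0.333,0.2]
    - [0.144,-0.538,0.0,0.333,0.2]
    - [0.144,-0.538,0.0,0.333,0.2]
    - [0.144,-0.538,0.0,0.333,0.2]
    - [0.144,-0.538,0.0,0.333,0.2]
    - [0.144,-0.538,0.0,0.333,0.2]
    - [0.144,-0.538,0.0,0.333,0.2]
    - [0.144,-0.538,0.0,0.333,0.2]
    - [0.144,-0.538,0.0,0.333,0.2]
    - [0.144,-0.538,0.0,0.333,0.2]
    - [0.144,-0.538,0.0,0.333,0.2]

```text
time: 18.12
tool_pos: [0.4949, -0.2623, 0.151]
orientation: [0.067, 0.998, -0.0, 0.001]
ft_force: [1.8, 0.3, 0.1]
grip_width: 0.0247
grasp_force: 43.8
```

Run:
```python
from h import *
st()
plan((.4952,-.3154,.15,1.436),(.4952,-.3154,.007,1.436))
```

```text
t 18.12 pos [ 0.4949 -0.2623  0.151 ] grip 0.0247 gf 43.8 F [1.8 0.3 0.1] M [ 0.07 -0.19 -0.  ]
shift -0.0075 -0.0525 0.001 twist -0.0
shift 0.0 0.0 0.143 twist -0.0
```

move_arm:
  targets:
    - [-0.007,-0.04,0.0,0,0.2]
    - [-0.007,-0.04,0.04,0,0.2]
    - [-0.007,-0.04,0.08,0,0.2]
    - [-0.007,-0.04,0.08,0,0.2]
    - [-0.007,-0.04,0.08,0,0.2]

```text
time: 18.53
tool_pos: [0.4953, -0.3007, 0.0689]
orientation: [0.068, 0.998, 0.0, -0.002]
ft_force: [0.1, 0.5, 0.7]
grip_width: 0.0247
grasp_force: 43.8
```

Run:
```python
from h import *
st()
plan((.4952,-.3154,.0075,1.436),(.4952,-.3154,.1,1.436),(.4835,.0777,.1,1.72))
```

```text
t 18.53 pos [ 0.4953 -0.3007  0.0689] grip 0.0247 gf 43.8 F [0.1 0.5 0.7] M [-0.07 -0.04 -0.  ]
shift -0.0019 -0.0145 0.0614 twist -0.001
shift 0.0 0.0 -0.0925 twist -0.0
shift 0.0644 0.388 0.0 twist -0.284
```

move_arm:
  targets:
    - [-0.002,-0.0145,0.0,0,0.2]
    - [-0.002,-0.0145,0.03,0,0.2]
    - [-0.002,-0.0145,0.05,0,0.2]
    - [-0.002,-0.0145,0.06,0,0.2]
    - [-0.002,-0.0145,0.06,0,0.2]
    - [-0.002,-0.0145,0.06,0,0.2]
    - [-0.002,-0.0145,0.06,0,0.38]
    - [-0.002,-0.0145,0.06,0,0.38]
    - [-0.002,-0.0145,0.06,0,0.38]
    - [-0.002,-0.0145,0.03,0,0.38]
    - [-0.002,-0.0145,-0.01,0,0.38]
    - [-0.002,-0.0145,-0.04,0,0.38]

```text
time: 19.53
tool_pos: [0.497, -0.3159, 0.1136]
orientation: [0.067, 0.998, -0.001, 0.001]
ft_force: [0.3, 0.1, 0.9]
grip_width: 0.0323
grasp_force: 0.0
```

move_arm:
  targets:
    - [0.0,0.03,0.0,0,0.38]
    - [0.02,0.07,0.0,-0.1,0.38]
    - [0.064,0.388,0.0,-0.284,0.38]
    - [0.064,0.388,0.0,-0.284,0.38]
    - [0.064,0.388,0.0,-0.284,0.38]
    - [0.064,0.388,0.0,-0.284,0.38]
    - [0.064,0.388,0.0,-0.284,0.38]
    - [0.064,0.388,0.0,-0.284,0.38]
    - [0.064,0.388,0.0,-0.284,0.38]
    - [0.064,0.388,0.0,-0.284,0.38]
    - [0.064,0.388,0.0,-0.284,0.38]
    - [0.064,0.388,0.0,-0.284,0.38]

```text
time: 20.53
tool_pos: [0.4856, 0.0792, 0.1109]
orientation: [-0.076, 0.997, 0.0, 0.0]
ft_force: [-0.5, 0.5, -1.2]
grip_width: 0.0325
grasp_force: 0.0
```

Run:
```python
from h import *
st()
plan((.4835,.0777,.06,1.72),(.4835,.0777,.0125,1.72),(.4308,-.3067,.12,1.436))
snap("side","s2.png",crop=(130,120,330,270),scale=4)
```

```text
t 20.53 pos [0.4856 0.0792 0.1109] grip 0.0325 gf 0.0 F [-0.5  0.5 -1.2] M [-0.07  0.01  0.04]
shift 0.0023 -0.0012 0.0509 twist 0.003
shift 0.0 0.0 0.0475 twist -0.0
shift 0.1093 -0.3723 -0.1075 twist 0.284
```

View pics/s2.png

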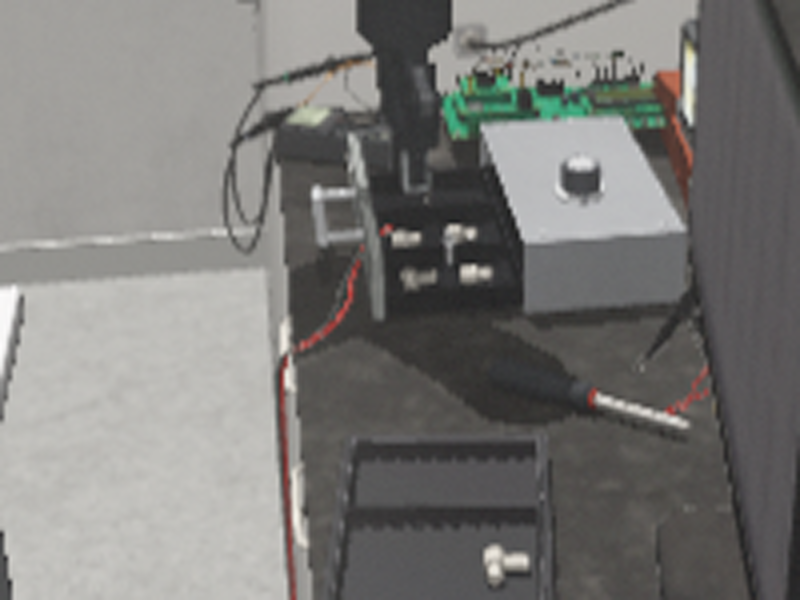

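The side view shows the first tee in the wide bay at (505,562). The drawer still holds the second tee at (415,277) and the straights.

move_arm:
  targets:
    - [0.002,-0.001,0.03,0,0.38]
    - [0.002,-0.001,0.06,0,0.38]
    - [0.002,-0.001,0.08,0,0.38]
    - [0.002,-0.001,0.09,0,0.38]
    - [0.002,-0.001,0.0975,0,0.38]
    - [0.002,-0.001,0.0975,0,0.38]
    - [0.002,-0.001,0.0975,0,0.2]
    - [0.002,-0.001,0.0975,0,0.2]
    - [0.002,-0.001,0.0975,0,0.2]
    - [0.002,-0.001,0.0975,0,0.2]

```text
time: 21.42
tool_pos: [0.4922, 0.0745, 0.0243]
orientation: [-0.075, 0.997, -0.002, 0.01]
ft_force: [2.3, -12.1, 35.2]
grip_width: 0.0168
grasp_force: 16.9
```

move_arm:
  targets:
    - [0,0,-0.03,0,0.2]
    - [0,0,-0.06,0,0.2]
    - [0,0,-0.09,0,0.2]
    - [0,0,-0.105,0,0.2]
    - [0.109,-0.372,-0.105,0.284,0.2]
    - [0.109,-0.372,-0.105,0.284,0.2]
    - [0.109,-0.372,-0.105,0.284,0.2]
    - [0.109,-0.372,-0.105,0.284,0.2]
    - [0.109,-0.372,-0.105,0.284,0.2]
    - [0.109,-0.372,-0.105,0.284,0.2]
    - [0.109,-0.372,-0.105,0.284,0.2]
    - [0.109,-0.372,-0.105,0.284,0.2]

```text
time: 22.42
tool_pos: [0.4374, -0.2571, 0.1189]
orientation: [0.068, 0.998, -0.0, 0.001]
ft_force: [1.4, 0.3, 0.5]
grip_width: 0.0172
grasp_force: 0.0
```

Run:
```python
from h import *
st()
plan((.4308,-.3067,.0085,1.436),(.4308,-.3067,.1,1.436),(.537,.1633,.1,1.372))
```

```text
t 22.42 pos [ 0.4374 -0.2571  0.1189] grip 0.0172 gf 0.0 F [1.4 0.3 0.5] M [ 0.05 -0.19  0.  ]
shift -0.0003 -0.05 0.1104 twist -0.002
shift 0.0 0.0 -0.0915 twist -0.0
shift -0.0421 0.48 0.0 twist 0.064
```

The fingers came down on something and the grip missed. I'll look again.

Run:
```python
from h import *
snap("top","top5.png",crop=(165,184,245,240),scale=10)
```

```text
(no output)
```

View pics/top5.png

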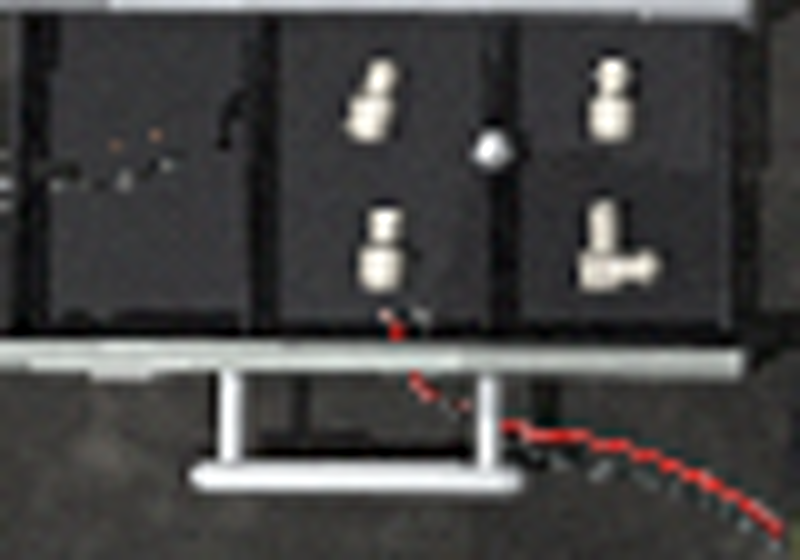

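The drawer has slid in by about 8 mm with everything in it. The tee is at (621,270), straights at (371,100), (381,248) and (611,98). I'll check whether the drawer had already shifted before that descent, then remeasure.

Run:
```python
from h import *
c=camera("side")
for o in(.117,.109):
    for n,ux,uy,z in[("bar -y end",-.117-o,-.05,.045),("bar +y end",-.117-o,.05,.045),("panel",-.082-o,-.128,.068)]:
        x=.647+ux-.022*uy; y=.162+uy+.022*ux
        print(o,n,((w2px(c,(x,y,z))-[130,120])*4).round(0))
c=camera("top")
f=lambda p,z:px2w(c,165+p[0]/10-.45,184+p[1]/10-.45,z)
print("bar",f((195,475),.05).round(4),f((518,478),.05).round(4))
def rep(n,a,b_,z=.018):
    p,q=f(a,z)[:2],f(b_,z)[:2]; m=(p+q)/2; d=q-p
    print(n,"mid",m.round(4),"yaw",round(float(np.arctan2(d[1],d[0])),3),"len",round(float(np.hypot(*d)),4))
rep("S1",(362,142),(381,62));rep("S2",(381,289),(384,208));rep("S3",(610,140),(611,60))
rep("T2barrel",(661,263),(580,276));rep("T2br",(611,262),(602,202))
```

```text
0.117 bar -y end [327. 243.]
0.117 bar +y end [318. 194.]
0.117 panel [376. 256.]
0.109 bar -y end [336. 242.]
0.109 bar +y end [327. 193.]
0.109 panel [386. 255.]
bar [0.4197 0.2142 0.05  ] [0.421  0.1077 0.05  ]
S1 mid [0.5454 0.1642] yaw -0.203 len 0.028
S2 mid [0.4956 0.159 ] yaw -0.007 len 0.0275
S3 mid [0.5478 0.083 ] yaw 0.014 len 0.0273
T2barrel mid [0.4903 0.078 ] yaw 1.752 len 0.0278
T2br mid [0.5029 0.0831] yaw 0.175 len 0.0206
```

The drawer was still fully out at (315,190) in that picture, so the knuckle housing rode on the front panel during the descent and pushed the drawer in. I'll push the drawer back out from inside the empty left compartment with shut fingers. Then I'll grasp the tee with the hand square to the unit and set back from the panel.

Run:
```python
from h import *
plan((.525,.243,.12,1.59),(.525,.243,.024,1.59),(.48,.243,.024,1.59))
```

```text
shift -0.0162 0.5081 -0.0019 twist -0.162
shift 0.0 0.0 0.096 twist -0.0
shift 0.045 0.0009 0.0 twist -0.0
```

move_arm:
  targets:
    - [-0.016,0.508,0.0,-0.162,0]
    - [-0.016,0.508,0.0,-0.162,0]
    - [-0.016,0.508,0.0,-0.162,0]
    - [-0.016,0.508,0.0,-0.162,0]
    - [-0.016,0.508,0.0,-0.162,0]
    - [-0.016,0.508,0.0,-0.162,0]
    - [-0.016,0.508,0.0,-0.162,0]
    - [-0.016,0.508,0.0,-0.162,0]
    - [-0.016,0.508,0.0,-0.162,0]
    - [-0.016,0.508,0.0,-0.162,0]
    - [-0.016,0.508,0.0,-0.162,0]
    - [-0.016,0.508,0.0,-0.162,0]

```text
time: 23.57
tool_pos: [0.5212, 0.2417, 0.1186]
orientation: [-0.014, 1.0, 0.0, 0.001]
ft_force: [0.7, -0.6, 0.7]
grip_width: 0.0001
grasp_force: 0.0
```

move_arm:
  targets:
    - [0,0,0,0,0]
    - [0,0,0,0,0]
    - [0,0,0,0,0]

```text
time: 23.82
tool_pos: [0.5212, 0.2393, 0.1178]
orientation: [-0.014, 1.0, -0.0, -0.0]
ft_force: [0.3, -0.7, 0.4]
grip_width: -0.0001
grasp_force: 0.0
```

Run:
```python
from h import *
st()
plan((.525,.243,.024,1.59),(.48,.243,.024,1.59))
```

```text
t 23.82 pos [0.5212 0.2393 0.1178] grip -0.0001 gf 0.0 F [ 0.3 -0.7  0.4] M [-0.04 -0.05 -0.  ]
shift -0.0039 0.0036 0.0938 twist 0.008
shift 0.045 0.0009 0.0 twist -0.0
```

move_arm:
  targets:
    - [0,0.003,0.03,0,0]
    - [0,0.003,0.06,0,0]
    - [0,0.003,0.085,0,0]
    - [0,0.003,0.094,0,0]
    - [0,0.003,0.094,0,0]
    - [0.01,0.003,0.094,0,0]
    - [0.02,0.003,0.094,0,0]
    - [0.026,0.003,0.094,0,0]
    - [0.032,0.003,0.094,0,0]
    - [0.038,0.003,0.094,0,0]
    - [0.041,0.003,0.094,0,0]
    - [0.041,0.003,0.094,0,0]

```text
time: 24.82
tool_pos: [0.4799, 0.2413, 0.0242]
orientation: [-0.014, 1.0, 0.0, 0.0]
ft_force: [-0.6, 0.0, -0.2]
grip_width: 0.0
grasp_force: 0.0
```

Run:
```python
from h import *
st()
c=snap("side"); cv2.imwrite("pics/s3.png",cv2.resize(c["frame"][140:220,190:300],None,fx=6,fy=6,interpolation=cv2.INTER_CUBIC))
for o in(.12,.117,.109):
    for n,ux,uy,z in[("bar -y end",-.117-o,-.05,.045),("bar +y end",-.117-o,.05,.045)]:
        x=.647+ux-.022*uy; y=.162+uy+.022*ux
        print(o,n,((w2px(c,(x,y,z))-[190,140])*6).round(0))
```

```text
t 24.82 pos [0.4799 0.2413 0.0242] grip 0.0 gf 0.0 F [-0.6  0.  -0.2] M [-0.01 -0.08 -0.02]
0.12 bar -y end [125. 244.]
0.12 bar +y end [112. 172.]
0.117 bar -y end [130. 244.]
0.117 bar +y end [117. 171.]
0.109 bar -y end [144. 243.]
0.109 bar +y end [131. 170.]
```

View pics/s3.png

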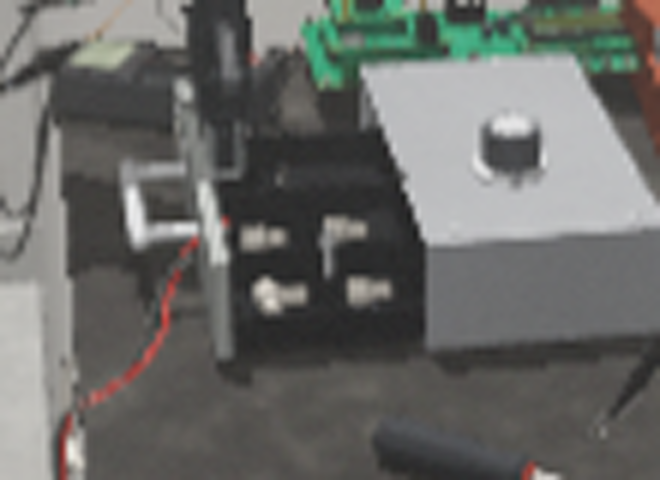

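The bar is at (127,168)–(137,245), so the drawer is at about 113 mm. Push 7 mm more, then go up and over the second tee.

move_arm:
  targets:
    - [0.003,0,0,0,0]
    - [0.006,0,0,0,0]
    - [0.007,0,0,0,0]
    - [0.007,0,0,0,0]
    - [0.0,0,0,0,0]
    - [-0.01,0,-0.03,0,0.2]
    - [-0.01,0,-0.07,0,0.4]
    - [-0.01,-0.04,-0.095,0,0.4]
    - [-0.01,-0.08,-0.095,0,0.4]
    - [-0.01,-0.12,-0.095,0,0.4]
    - [-0.01,-0.16,-0.095,0,0.4]
    - [-0.01,-0.16,-0.095,0,0.4]

```text
time: 25.87
tool_pos: [0.4949, 0.0762, 0.1192]
orientation: [-0.011, 1.0, -0.0, 0.0]
ft_force: [-0.3, 1.2, -0.2]
grip_width: 0.0343
grasp_force: 0.0
```

Run:
```python
from h import *
st()
c=snap("top","top6.png",crop=(165,184,245,240),scale=10)
```

```text
t 25.87 pos [0.4949 0.0762 0.1192] grip 0.0343 gf 0.0 F [-0.3  1.2 -0.2] M [ 0.16 -0.06 -0.  ]
```

View pics/top6.png

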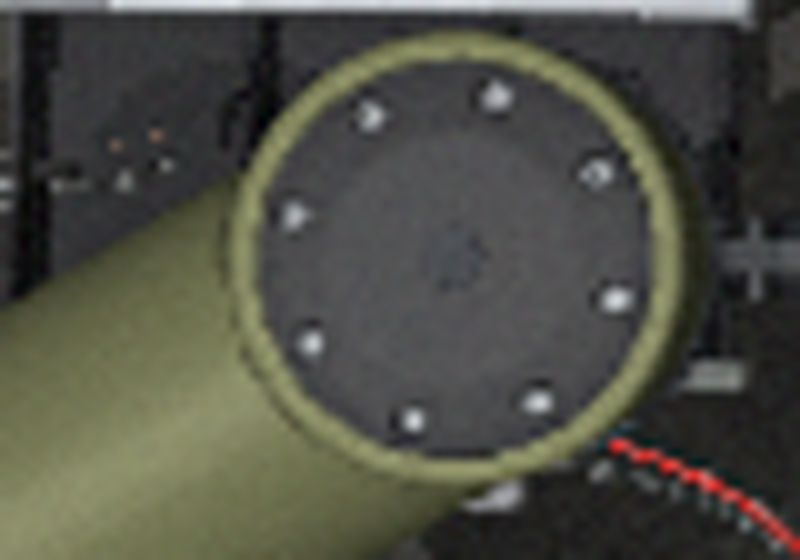

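The arm hides the items, but the panel edge at (715,375) puts the drawer at about 115 mm out. I'll aim 8 mm behind the barrel centre and descend in stages.

move_arm:
  targets:
    - [0.003,0.003,0.03,0,0.4]
    - [0.003,0.003,0.06,0,0.4]
    - [0.003,0.003,0.08,0,0.4]
    - [0.003,0.003,0.095,0,0.4]
    - [0.003,0.003,0.1,0,0.4]
    - [0.003,0.003,0.1,0,0.4]
    - [0.003,0.003,0.1,0,0.4]

```text
time: 26.5
tool_pos: [0.4946, 0.0845, 0.0226]
orientation: [-0.014, 1.0, -0.001, 0.003]
ft_force: [-1.2, -3.3, 15.8]
grip_width: 0.0337
grasp_force: 7.7
```

I measured while the arm was still settling, so y is 5 mm off and a finger is on the tee. Back up, settle and correct.

move_arm:
  targets:
    - [0,-0.0055,-0.02,0,0.4]
    - [0,-0.0055,-0.02,0,0.4]
    - [0,-0.0055,-0.02,0,0.4]
    - [0,-0.0055,-0.02,0,0.4]
    - [0,-0.0055,-0.02,0,0.4]

```text
time: 26.92
tool_pos: [0.4913, 0.079, 0.0377]
orientation: [-0.014, 1.0, -0.0, -0.001]
ft_force: [0.3, 0.3, -0.3]
grip_width: 0.034
grasp_force: 0.0
```

Run:
```python
from h import *
st()
plan((.492,.079,.0145,1.59))
```

```text
t 26.92 pos [0.4913 0.079  0.0377] grip 0.034 gf 0.0 F [ 0.3  0.3 -0.3] M [ 0.01  0.02 -0.02]
shift -0.0007 -0.0 0.0232 twist 0.008
```

move_arm:
  targets:
    - [0,0,0.008,0,0.4]
    - [0,0,0.016,0,0.4]
    - [0,0,0.016,0,0.4]
    - [0,0,0.016,0,0.4]

```text
time: 27.25
tool_pos: [0.491, 0.0784, 0.0213]
orientation: [-0.013, 1.0, -0.001, -0.001]
ft_force: [-0.9, -0.1, -0.2]
grip_width: 0.0342
grasp_force: 0.0
```

Clear this time. Down the last 7 mm and grip.

move_arm:
  targets:
    - [0,0,0.004,0,0.4]
    - [0,0,0.007,0,0.4]
    - [0,0,0.007,0,0.4]
    - [0,0,0.007,0,0.2]
    - [0,0,0.007,0,0.2]
    - [0,0,0.007,0,0.2]
    - [0,0,0.007,0,0.2]
    - [0,0,0.007,0,0.2]

```text
time: 27.92
tool_pos: [0.4918, 0.0788, 0.0158]
orientation: [-0.013, 1.0, 0.0, 0.0]
ft_force: [0.3, 0.2, 0.5]
grip_width: 0.0246
grasp_force: 39.3
```

Gripped at 24.6 mm. Lift it and carry it over.

move_arm:
  targets:
    - [0,0,-0.03,0,0.2]
    - [0,0,-0.06,0,0.2]
    - [0,0,-0.1,0,0.2]
    - [0.03,-0.03,-0.1,0.05,0.2]
    - [0.055,-0.386,-0.1,0.15,0.2]
    - [0.055,-0.386,-0.1,0.15,0.2]
    - [0.055,-0.386,-0.1,0.15,0.2]
    - [0.055,-0.386,-0.1,0.15,0.2]
    - [0.055,-0.386,-0.1,0.15,0.2]
    - [0.055,-0.386,-0.1,0.15,0.2]
    - [0.055,-0.386,-0.1,0.15,0.2]
    - [0.055,-0.386,-0.1,0.15,0.2]

```text
time: 28.92
tool_pos: [0.4477, -0.2866, 0.116]
orientation: [0.062, 0.998, -0.0, 0.0]
ft_force: [1.1, 0.0, -0.4]
grip_width: 0.0246
grasp_force: 39.5
```

move_arm:
  targets:
    - [0,0,0,0,0.2]
    - [0,0,0,0,0.2]
    - [0,0,0,0,0.2]

```text
time: 29.17
tool_pos: [0.448, -0.2845, 0.1154]
orientation: [0.062, 0.998, 0.0, -0.0]
ft_force: [-0.1, 0.7, -0.1]
grip_width: 0.0246
grasp_force: 39.5
```

Run:
```python
from h import *
st()
plan((.4387,-.3078,.0098,1.436),(.4387,-.3078,.1,1.436),(.534,.163,.1,1.5))
```

```text
t 29.17 pos [ 0.448  -0.2845  0.1154] grip 0.0246 gf 39.5 F [-0.1  0.7 -0.1] M [ 0.01 -0.01 -0.01]
shift 0.0063 -0.0243 0.1056 twist 0.011
shift 0.0 0.0 -0.0902 twist -0.0
shift -0.0312 0.4793 0.0 twist -0.064
```

move_arm:
  targets:
    - [0.006,-0.024,0.03,0.011,0.2]
    - [0.006,-0.024,0.065,0.011,0.2]
    - [0.006,-0.024,0.09,0.011,0.2]
    - [0.006,-0.024,0.1,0.011,0.2]
    - [0.006,-0.024,0.1055,0.011,0.2]
    - [0.006,-0.024,0.1055,0.011,0.2]
    - [0.006,-0.024,0.1055,0.011,0.38]
    - [0.006,-0.024,0.1055,0.011,0.38]
    - [0.006,-0.024,0.1055,0.011,0.38]
    - [0.006,-0.024,0.08,0.011,0.38]
    - [0.006,-0.024,0.04,0.011,0.38]
    - [0.006,-0.024,0.01,0.011,0.28]

```text
time: 30.17
tool_pos: [0.4395, -0.308, 0.109]
orientation: [0.067, 0.998, -0.001, 0.001]
ft_force: [2.6, -0.8, 2.1]
grip_width: 0.0242
grasp_force: 0.0
```

move_arm:
  targets:
    - [0.0,0.03,0,0,0.28]
    - [-0.03,0.477,0,0.036,0.28]
    - [-0.03,0.477,0,0.036,0.28]
    - [-0.03,0.477,0,0.036,0.28]
    - [-0.03,0.477,0,0.036,0.28]
    - [-0.03,0.477,0,0.036,0.28]
    - [-0.03,0.477,0,0.036,0.28]
    - [-0.03,0.477,0,0.036,0.28]
    - [-0.03,0.477,0,0.036,0.28]
    - [-0.03,0.477,0,0.036,0.28]
    - [-0.03,0.477,0,0.036,0.28]
    - [-0.03,0.477,0,0.036,0.28]

```text
time: 31.17
tool_pos: [0.5333, 0.1645, 0.1068]
orientation: [0.084, 0.996, 0.001, 0.001]
ft_force: [-0.1, -0.9, -0.2]
grip_width: 0.024
grasp_force: 0.0
```

move_arm:
  targets:
    - [0,0,0,0,0.28]
    - [0,0,0,0,0.28]
    - [0,0,0,0,0.28]
    - [0,0,0,0,0.28]

```text
time: 31.5
tool_pos: [0.533, 0.1604, 0.1063]
orientation: [0.085, 0.996, 0.0, 0.0]
ft_force: [-0.4, -0.3, 0.5]
grip_width: 0.024
grasp_force: 0.0
```

Run:
```python
from h import *
st()
plan((.536,.1648,.0135,1.4),(.536,.1648,.11,1.4),(.5187,-.2172,.1,1.436))
```

```text
t 31.5 pos [0.533  0.1604 0.1063] grip 0.024 gf 0.0 F [-0.4 -0.3  0.5] M [-0.03 -0.01  0.01]
shift -0.0022 0.0048 0.0928 twist -0.0
shift 0.0 0.0 -0.0965 twist -0.0
shift -0.0479 -0.3794 0.01 twist -0.036
```

move_arm:
  targets:
    - [-0.002,0.005,0.03,0,0.28]
    - [-0.002,0.005,0.055,0,0.28]
    - [-0.002,0.005,0.075,0,0.28]
    - [-0.002,0.005,0.088,0,0.28]
    - [-0.002,0.005,0.093,0,0.28]
    - [-0.002,0.005,0.093,0,0.28]
    - [-0.002,0.005,0.093,0,0.1]
    - [-0.002,0.005,0.093,0,0.1]
    - [-0.002,0.005,0.093,0,0.1]
    - [-0.002,0.005,0.093,0,0.1]

```text
time: 32.33
tool_pos: [0.5364, 0.1661, 0.014]
orientation: [0.085, 0.996, 0.001, 0.001]
ft_force: [-0.5, -0.5, 1.8]
grip_width: 0.013
grasp_force: 41.6
```

move_arm:
  targets:
    - [0,0,-0.03,0,0.1]
    - [0,0,-0.06,0,0.1]
    - [0,0,-0.095,0,0.1]
    - [-0.044,-0.378,-0.095,-0.036,0.1]
    - [-0.044,-0.378,-0.095,-0.036,0.1]
    - [-0.044,-0.378,-0.095,-0.036,0.1]
    - [-0.044,-0.378,-0.095,-0.036,0.1]
    - [-0.044,-0.378,-0.095,-0.036,0.1]
    - [-0.044,-0.378,-0.095,-0.036,0.1]
    - [-0.044,-0.378,-0.095,-0.036,0.1]
    - [-0.044,-0.378,-0.095,-0.036,0.1]
    - [-0.044,-0.378,-0.095,-0.036,0.1]

```text
time: 33.33
tool_pos: [0.5151, -0.2106, 0.1086]
orientation: [0.067, 0.998, -0.0, 0.001]
ft_force: [1.3, 0.6, -1.8]
grip_width: 0.0132
grasp_force: 41.3
```

move_arm:
  targets:
    - [0,-0.02,0,0,0.1]
    - [0,-0.02,0,0,0.1]
    - [0,-0.02,0,0,0.1]
    - [0,-0.02,0,0,0.1]

```text
time: 33.67
tool_pos: [0.5128, -0.2281, 0.1079]
orientation: [0.067, 0.998, 0.0, 0.0]
ft_force: [-0.3, -0.1, 0.1]
grip_width: 0.0133
grasp_force: 41.3
```

Run:
```python
from h import *
st()
plan((.515,-.2168,.008,1.436),(.515,-.2168,.1,1.436),(.4896,.1592,.1,1.58))
```

```text
t 33.67 pos [ 0.5128 -0.2281  0.1079] grip 0.0133 gf 41.3 F [-0.3 -0.1  0.1] M [ 0.04 -0.04 -0.02]
shift -0.0007 0.0115 0.0999 twist 0.001
shift 0.0 0.0 -0.092 twist -0.0
shift 0.0757 0.3692 0.0 twist -0.144
```

move_arm:
  targets:
    - [-0.001,0.0115,0.03,0,0.1]
    - [-0.001,0.0115,0.06,0,0.1]
    - [-0.001,0.0115,0.085,0,0.1]
    - [-0.001,0.0115,0.095,0,0.1]
    - [-0.001,0.0115,0.1,0,0.1]
    - [-0.001,0.0115,0.1,0,0.1]
    - [-0.001,0.0115,0.1,0,0.28]
    - [-0.001,0.0115,0.1,0,0.28]
    - [-0.001,0.0115,0.1,0,0.28]
    - [-0.001,0.0115,0.08,0,0.28]
    - [-0.001,0.0115,0.04,0,0.28]
    - [-0.001,0.0115,0.005,0,0.28]

```text
time: 34.67
tool_pos: [0.5147, -0.2174, 0.1041]
orientation: [0.067, 0.998, -0.0, -0.001]
ft_force: [1.4, 0.2, 2.1]
grip_width: 0.0234
grasp_force: 0.0
```

move_arm:
  targets:
    - [0.0,0.03,0,0,0.28]
    - [0.07,0.369,0,-0.144,0.28]
    - [0.07,0.369,0,-0.144,0.28]
    - [0.07,0.369,0,-0.144,0.28]
    - [0.07,0.369,0,-0.144,0.28]
    - [0.07,0.369,0,-0.144,0.28]
    - [0.07,0.369,0,-0.144,0.28]
    - [0.07,0.369,0,-0.144,0.28]
    - [0.07,0.369,0,-0.144,0.28]
    - [0.07,0.369,0,-0.144,0.28]
    - [0.07,0.369,0,-0.144,0.28]
    - [0.07,0.369,0,-0.144,0.28]

```text
time: 35.67
tool_pos: [0.4952, 0.1585, 0.1031]
orientation: [-0.006, 1.0, 0.0, 0.0]
ft_force: [0.6, -0.6, 0.4]
grip_width: 0.0238
grasp_force: 0.0
```

move_arm:
  targets:
    - [0,0,0,0,0.28]
    - [0,0,0,0,0.28]
    - [0,0,0,0,0.28]
    - [0,0,0,0,0.28]

```text
time: 36.0
tool_pos: [0.4954, 0.1569, 0.1028]
orientation: [-0.004, 1.0, 0.0, 0.0]
ft_force: [-0.3, 0.2, 0.2]
grip_width: 0.024
grasp_force: 0.0
```

Run:
```python
from h import *
st()
plan((.4946,.159,.0135,1.585),(.4946,.159,.11,1.585),(.4841,-.2125,.11,1.436))
```

```text
t 36.0 pos [0.4954 0.1569 0.1028] grip 0.024 gf 0.0 F [-0.3  0.2  0.2] M [ 0.02 -0.02  0.02]
shift 0.0008 0.0021 0.0893 twist -0.006
shift 0.0 0.0 -0.0965 twist -0.0
shift 0.0158 -0.3713 0.0 twist 0.149
```

move_arm:
  targets:
    - [0.001,0.002,0.03,0,0.28]
    - [0.001,0.002,0.055,0,0.28]
    - [0.001,0.002,0.075,0,0.28]
    - [0.001,0.002,0.085,0,0.28]
    - [0.001,0.002,0.089,0,0.28]
    - [0.001,0.002,0.089,0,0.28]
    - [0.001,0.002,0.089,0,0.1]
    - [0.001,0.002,0.089,0,0.1]
    - [0.001,0.002,0.089,0,0.1]
    - [0.001,0.002,0.089,0,0.1]

```text
time: 36.83
tool_pos: [0.4949, 0.1603, 0.0151]
orientation: [-0.005, 1.0, 0.001, 0.001]
ft_force: [-0.8, -0.0, 3.0]
grip_width: 0.0134
grasp_force: 41.7
```

move_arm:
  targets:
    - [0,0,-0.03,0,0.1]
    - [0,0,-0.06,0,0.1]
    - [0,0,-0.095,0,0.1]
    - [0.016,-0.373,-0.095,0.15,0.1]
    - [0.016,-0.373,-0.095,0.15,0.1]
    - [0.016,-0.373,-0.095,0.15,0.1]
    - [0.016,-0.373,-0.095,0.15,0.1]
    - [0.016,-0.373,-0.095,0.15,0.1]
    - [0.016,-0.373,-0.095,0.15,0.1]
    - [0.016,-0.373,-0.095,0.15,0.1]
    - [0.016,-0.373,-0.095,0.15,0.1]
    - [0.016,-0.373,-0.095,0.15,0.1]

```text
time: 37.83
tool_pos: [0.4815, -0.2155, 0.1094]
orientation: [0.07, 0.998, -0.0, 0.001]
ft_force: [2.4, 0.6, -0.9]
grip_width: 0.013
grasp_force: 41.3
```

move_arm:
  targets:
    - [0,0,0,0,0.1]
    - [0,0,0,0,0.1]
    - [0,0,0,0,0.1]
    - [0,0,0,0,0.1]

```text
time: 38.17
tool_pos: [0.4821, -0.2125, 0.1089]
orientation: [0.069, 0.998, 0.0, 0.0]
ft_force: [-0.4, -0.1, -1.3]
grip_width: 0.0129
grasp_force: 41.3
```

Run:
```python
from h import *
st()
plan((.4841,-.2125,.009,1.436),(.4841,-.2125,.1,1.436),(.5388,.083,.1,1.585))
```

```text
t 38.17 pos [ 0.4821 -0.2125  0.1089] grip 0.0129 gf 41.3 F [-0.4 -0.1 -1.3] M [0.03 0.01 0.  ]
shift -0.002 0.0003 0.0999 twist -0.004
shift 0.0 0.0 -0.091 twist -0.0
shift -0.0145 0.3002 0.0 twist -0.149
```

move_arm:
  targets:
    - [-0.002,0,0.03,0,0.1]
    - [-0.002,0,0.06,0,0.1]
    - [-0.002,0,0.085,0,0.1]
    - [-0.002,0,0.095,0,0.1]
    - [-0.002,0,0.1,0,0.1]
    - [-0.002,0,0.1,0,0.1]
    - [-0.002,0,0.1,0,0.28]
    - [-0.002,0,0.1,0,0.28]
    - [-0.002,0,0.1,0,0.28]
    - [-0.002,0,0.08,0,0.28]
    - [-0.002,0,0.04,0,0.28]
    - [-0.002,0,0.005,0,0.28]

```text
time: 39.17
tool_pos: [0.4833, -0.2137, 0.1052]
orientation: [0.07, 0.998, -0.0, -0.001]
ft_force: [1.9, 0.7, 0.5]
grip_width: 0.0238
grasp_force: 0.0
```

move_arm:
  targets:
    - [0.0,0.03,0,0,0.28]
    - [-0.0145,0.3,0,-0.149,0.28]
    - [-0.0145,0.3,0,-0.149,0.28]
    - [-0.0145,0.3,0,-0.149,0.28]
    - [-0.0145,0.3,0,-0.149,0.28]
    - [-0.0145,0.3,0,-0.149,0.28]
    - [-0.0145,0.3,0,-0.149,0.28]
    - [-0.0145,0.3,0,-0.149,0.28]
    - [-0.0145,0.3,0,-0.149,0.28]
    - [-0.0145,0.3,0,-0.149,0.28]
    - [-0.0145,0.3,0,-0.149,0.28]
    - [-0.0145,0.3,0,-0.149,0.28]

```text
time: 40.17
tool_pos: [0.5401, 0.0806, 0.104]
orientation: [-0.004, 1.0, 0.0, 0.0]
ft_force: [-0.4, -0.8, -1.0]
grip_width: 0.024
grasp_force: 0.0
```

move_arm:
  targets:
    - [0,0,0,0,0.28]
    - [0,0,0,0,0.28]
    - [0,0,0,0,0.28]

```text
time: 40.42
tool_pos: [0.5401, 0.0807, 0.1038]
orientation: [-0.004, 1.0, 0.0, 0.0]
ft_force: [0.0, -0.4, -0.4]
grip_width: 0.0241
grasp_force: 0.0
```

Run:
```python
from h import *
st()
plan((.5388,.083,.0135,1.585),(.5388,.083,.11,1.585),(.4365,-.206,.11,1.436))
```

```text
t 40.42 pos [0.5401 0.0807 0.1038] grip 0.0241 gf 0.0 F [ 0.  -0.4 -0.4] M [-0.03  0.01 -0.01]
shift 0.0013 0.0023 0.0903 twist -0.007
shift 0.0 0.0 -0.0965 twist -0.0
shift 0.1064 -0.2875 0.0 twist 0.149
```

move_arm:
  targets:
    - [0.001,0.002,0.03,0,0.28]
    - [0.001,0.002,0.055,0,0.28]
    - [0.001,0.002,0.075,0,0.28]
    - [0.001,0.002,0.085,0,0.28]
    - [0.001,0.002,0.09,0,0.28]
    - [0.001,0.002,0.09,0,0.28]
    - [0.001,0.002,0.09,0,0.1]
    - [0.001,0.002,0.09,0,0.1]
    - [0.001,0.002,0.09,0,0.1]
    - [0.001,0.002,0.09,0,0.1]

```text
time: 41.25
tool_pos: [0.5398, 0.0837, 0.015]
orientation: [-0.004, 1.0, 0.0, 0.001]
ft_force: [0.5, 0.8, 2.6]
grip_width: 0.0133
grasp_force: 41.7
```

move_arm:
  targets:
    - [0,0,-0.03,0,0.1]
    - [0,0,-0.06,0,0.1]
    - [0,0,-0.095,0,0.1]
    - [0.106,-0.289,-0.095,0.15,0.1]
    - [0.106,-0.289,-0.095,0.15,0.1]
    - [0.106,-0.289,-0.095,0.15,0.1]
    - [0.106,-0.289,-0.095,0.15,0.1]
    - [0.106,-0.289,-0.095,0.15,0.1]
    - [0.106,-0.289,-0.095,0.15,0.1]
    - [0.106,-0.289,-0.095,0.15,0.1]
    - [0.106,-0.289,-0.095,0.15,0.1]
    - [0.106,-0.289,-0.095,0.15,0.1]

```text
time: 42.25
tool_pos: [0.4343, -0.2094, 0.1093]
orientation: [0.073, 0.997, -0.0, 0.0]
ft_force: [-0.6, 1.2, -0.2]
grip_width: 0.0133
grasp_force: 41.5
```

move_arm:
  targets:
    - [0,0,0,0,0.1]
    - [0,0,0,0,0.1]
    - [0,0,0,0,0.1]
    - [0,0,0,0,0.1]

```text
time: 42.58
tool_pos: [0.436, -0.2056, 0.1088]
orientation: [0.07, 0.998, 0.0, 0.0]
ft_force: [0.5, -0.3, 0.2]
grip_width: 0.0132
grasp_force: 41.5
```

Run:
```python
from h import *
st()
plan((.4365,-.206,.009,1.436),(.4365,-.206,.1,1.436))
```

```text
t 42.58 pos [ 0.436  -0.2056  0.1088] grip 0.0132 gf 41.5 F [ 0.5 -0.3  0.2] M [ 0.04 -0.01  0.03]
shift -0.0005 -0.0003 0.0998 twist -0.005
shift 0.0 0.0 -0.091 twist -0.0
```

move_arm:
  targets:
    - [0,0,0.03,0,0.1]
    - [0,0,0.06,0,0.1]
    - [0,0,0.085,0,0.1]
    - [0,0,0.095,0,0.1]
    - [0,0,0.1,0,0.1]
    - [0,0,0.1,0,0.1]
    - [0,0,0.1,0,0.28]
    - [0,0,0.1,0,0.28]
    - [0,0,0.1,0,0.28]
    - [0,0,0.08,0,0.28]
    - [0,0,0.04,0,0.28]
    - [0,0,-0.02,0,0.35]

```text
time: 43.58
tool_pos: [0.4345, -0.2064, 0.1107]
orientation: [0.071, 0.998, -0.0, -0.002]
ft_force: [2.2, 0.2, 0.7]
grip_width: 0.0297
grasp_force: 0.0
```

move_arm:
  targets:
    - [0,0.03,-0.02,-0.1,0.35]
    - [0,0.37,-0.02,-0.2,0.35]
    - [0,0.37,-0.02,-0.3,0.35]
    - [0,0.37,-0.02,-0.4,0.35]
    - [0,0.37,-0.02,-0.52,0.35]
    - [0,0.37,-0.02,-0.64,0.35]
    - [0,0.37,-0.02,-0.76,0.35]
    - [0,0.37,-0.02,-0.88,0.35]
    - [0,0.37,-0.02,-1.0,0.35]
    - [0,0.37,-0.02,-1.12,0.35]
    - [0,0.37,-0.02,-1.24,0.35]
    - [0,0.37,-0.02,-1.36,0.35]

```text
time: 44.58
tool_pos: [0.4877, 0.161, 0.1306]
orientation: [-0.576, 0.818, -0.0, 0.0]
ft_force: [-0.2, -0.7, 0.9]
grip_width: 0.03
grasp_force: 0.0
```

move_arm:
  targets:
    - [0,0,0,-0.1,0.35]
    - [0,0,0,-0.2,0.35]
    - [0,0,0,-0.3,0.35]
    - [0,0,0,-0.3,0.35]
    - [0,0,0,-0.3,0.35]

```text
time: 45.0
tool_pos: [0.4878, 0.1599, 0.1308]
orientation: [-0.687, 0.726, -0.0, 0.0]
ft_force: [-0.0, 0.9, 0.5]
grip_width: 0.0297
grasp_force: 0.0
```

Run:
```python
from h import *
st()
plan((.414,.162,.13,.02))
c=snap("top"); f=c["frame"]
cv2.imwrite("pics/t7.png",np.hstack([cv2.resize(f[184:248,290:370],None,fx=5,fy=5,interpolation=cv2.INTER_CUBIC),cv2.resize(f[176:240,165:245],None,fx=5,fy=5,interpolation=cv2.INTER_CUBIC)]))
```

```text
t 45.0 pos [0.4878 0.1599 0.1308] grip 0.0297 gf 0.0 F [-0.   0.9  0.5] M [0.03 0.   0.02]
shift 0.002 0.0738 0.0008 twist -0.075
```

View pics/t7.png

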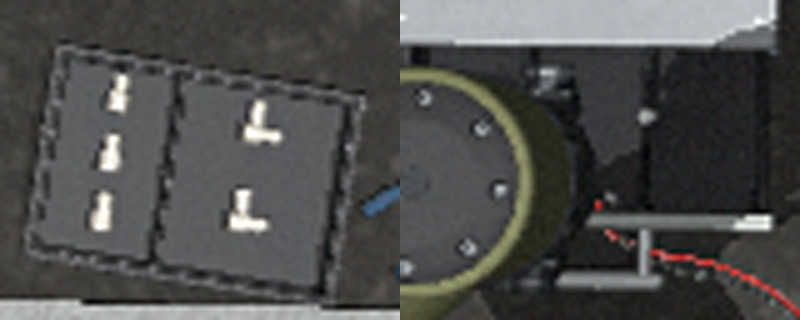

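All five lie in their bays: straights at (119,92), (110,153) and (101,210), tees at (262,122) and (245,212). The visible right compartment is empty, and the drawer is out about 111 mm with the bar at x ≈ 0.418. Now pinch the handle.

move_arm:
  targets:
    - [0.001,0.035,0,-0.075,0.35]
    - [0.001,0.07,0,-0.075,0.35]
    - [0.001,0.07,0,-0.075,0.35]
    - [0.001,0.07,0,-0.075,0.35]
    - [0.001,0.07,0,-0.075,0.35]

```text
time: 45.47
tool_pos: [0.418, 0.1627, 0.131]
orientation: [0.715, -0.699, 0.0, -0.001]
ft_force: [-0.3, -0.3, -0.3]
grip_width: 0.0299
grasp_force: 0.0
```

Run:
```python
from h import *
st()
plan((.418,.162,.032,.02))
```

```text
t 45.47 pos [0.418  0.1627 0.131 ] grip 0.0299 gf 0.0 F [-0.3 -0.3 -0.3] M [-0.05 -0.    0.05]
shift 0.0007 -0.0 0.099 twist 0.002
```

move_arm:
  targets:
    - [0,0,0.03,0,0.35]
    - [0,0,0.06,0,0.35]
    - [0,0,0.085,0,0.35]
    - [0,0,0.099,0,0.35]
    - [0,0,0.099,0,0.35]
    - [0,0,0.099,0,0.05]
    - [0,0,0.099,0,0.05]
    - [0,0,0.099,0,0.05]
    - [0,0,0.099,0,0.05]
    - [0,0,0.099,0,0.05]

```text
time: 46.3
tool_pos: [0.4184, 0.1626, 0.0324]
orientation: [0.715, -0.699, 0.0, -0.001]
ft_force: [0.8, -1.9, 0.7]
grip_width: 0.0093
grasp_force: 39.3
```

move_arm:
  targets:
    - [0,-0.01,0,0,0.05]
    - [0,-0.025,0,0,0.05]
    - [0,-0.04,0,0,0.05]
    - [0,-0.055,0,0,0.05]
    - [0,-0.07,0,0,0.05]
    - [0,-0.085,0,0,0.05]
    - [0,-0.095,0,0,0.05]
    - [0,-0.103,0,0,0.05]
    - [0,-0.108,0,0,0.05]
    - [0,-0.112,0,0,0.05]
    - [0,-0.114,0,0,0.05]
    - [0,-0.114,0,0,0.05]

```text
time: 47.3
tool_pos: [0.5283, 0.1634, 0.0323]
orientation: [0.715, -0.699, -0.002, 0.005]
ft_force: [-23.0, -6.1, 16.6]
grip_width: 0.009
grasp_force: 41.3
```

The drawer is fully shut: the bar is back at 0.528 and the stop pushes back. Release and go to the knob.

move_arm:
  targets:
    - [0,0.004,0,0,0.05]
    - [0,0.004,0,0,0.35]
    - [0,0.004,0,0,0.35]
    - [0,0.004,0,0,0.35]
    - [0,0.004,-0.04,0,0.35]
    - [0,0.004,-0.08,0,0.35]
    - [0,0.004,-0.12,0,0.7]
    - [0.02,-0.04,-0.12,0,0.7]
    - [0.04,-0.08,-0.12,0,0.7]
    - [0.04,-0.107,-0.12,0,0.7]
    - [0.04,-0.107,-0.12,0,0.7]

```text
time: 48.22
tool_pos: [0.643, 0.1261, 0.1465]
orientation: [0.714, -0.7, -0.001, 0.003]
ft_force: [-1.1, 2.0, -2.4]
grip_width: 0.0596
grasp_force: 0.0
```

move_arm:
  targets:
    - [0,0,0,0,0.7]
    - [0,0,0,0,0.7]
    - [0,0,0,0,0.7]

```text
time: 48.47
tool_pos: [0.6393, 0.128, 0.1523]
orientation: [0.715, -0.699, 0.0, -0.001]
ft_force: [-0.2, 0.0, 0.5]
grip_width: 0.0595
grasp_force: 0.0
```

Run:
```python
from h import *
s=st(); print(np.round(s["q"],2))
plan((.638,.122,.0755,.02))
```

```text
t 48.47 pos [0.6393 0.128  0.1523] grip 0.0595 gf 0.0 F [-0.2  0.   0.5] M [-0.05  0.02 -0.02]
[ 0.5   0.18  0.09  0.   -1.48 -0.48]
shift 0.006 0.0014 0.0768 twist 0.004
```

move_arm:
  targets:
    - [0.006,0.0015,0.02,0.004,0.7]
    - [0.006,0.0015,0.045,0.004,0.7]
    - [0.006,0.0015,0.06,0.004,0.7]
    - [0.006,0.0015,0.07,0.004,0.7]
    - [0.006,0.0015,0.0768,0.004,0.7]
    - [0.006,0.0015,0.0768,0.004,0.7]
    - [0.006,0.0015,0.0768,0.004,0.3]
    - [0.006,0.0015,0.0768,0.004,0.3]
    - [0.006,0.0015,0.0768,0.004,0.3]
    - [0.006,0.0015,0.0768,0.004,0.3]
    - [0.006,0.0015,0.0768,0.004,0.3]
    - [0.006,0.0015,0.0768,0.004,0.3]
  grip_force: 50

```text
time: 49.47
tool_pos: [0.638, 0.1218, 0.0767]
orientation: [0.714, -0.7, 0.0, -0.0]
ft_force: [-6.2, -0.4, 5.0]
grip_width: 0.0312
grasp_force: 49.9
```

move_arm:
  targets:
    - [0,0,0,-0.12,0.3]
    - [0,0,0,-0.24,0.3]
    - [0,0,0,-0.36,0.3]
    - [0,0,0,-0.48,0.3]
    - [0,0,0,-0.6,0.3]
    - [0,0,0,-0.72,0.3]
    - [0,0,0,-0.84,0.3]
    - [0,0,0,-0.96,0.3]
    - [0,0,0,-1.08,0.3]
    - [0,0,0,-1.2,0.3]
    - [0,0,0,-1.32,0.3]
    - [0,0,0,-1.44,0.3]

```text
time: 50.47
tool_pos: [0.6394, 0.123, 0.0768]
orientation: [0.999, -0.053, 0.002, -0.001]
ft_force: [-0.6, 4.1, 2.1]
grip_width: 0.0312
grasp_force: 49.7
```

move_arm:
  targets:
    - [0,0,0,-0.12,0.3]
    - [0,0,0,-0.24,0.3]
    - [0,0,0,-0.36,0.3]
    - [0,0,0,-0.48,0.3]
    - [0,0,0,-0.6,0.3]
    - [0,0,0,-0.72,0.3]
    - [0,0,0,-0.84,0.3]
    - [0,0,0,-0.96,0.3]
    - [0,0,0,-1.08,0.3]
    - [0,0,0,-1.2,0.3]
    - [0,0,0,-1.32,0.3]
    - [0,0,0,-1.44,0.3]

```text
time: 51.47
tool_pos: [0.6384, 0.1245, 0.0767]
orientation: [0.785, 0.619, 0.002, -0.001]
ft_force: [-6.2, 8.8, 5.1]
grip_width: 0.0316
grasp_force: 50.0
```

Run:
```python
from h import *
s=st(); print(np.round(s["q"],2))
plan((.638,.122,.0755,.02))
```

```text
t 51.47 pos [0.6384 0.1245 0.0767] grip 0.0316 gf 50.0 F [-6.2  8.8  5.1] M [ 3.04  2.15 -0.14]
[ 0.5   0.2  -0.02 -0.   -1.34  2.41]
shift -0.0025 0.0002 0.0012 twist -0.255
```

Finish the half turn, release, go up and back to the handle for the pull test.

move_arm:
  targets:
    - [0,0,0,-0.12,0.3]
    - [0,0,0,-0.255,0.3]
    - [0,0,0,-0.255,0.3]
    - [0,0,0,-0.255,0.7]
    - [0,0,0,-0.255,0.7]
    - [0,0,0,-0.255,0.7]
    - [0,0,0,-0.255,0.7]
    - [0,0,-0.03,-0.255,0.7]
    - [0,0,-0.075,-0.255,0.7]

```text
time: 52.22
tool_pos: [0.6359, 0.1205, 0.1418]
orientation: [0.703, 0.711, -0.004, -0.002]
ft_force: [1.3, 0.9, 0.2]
grip_width: 0.0596
grasp_force: 0.0
```

move_arm:
  targets:
    - [0,0,0,0.12,0.35]
    - [0,0,0,0.24,0.35]
    - [0,0,0,0.36,0.35]
    - [0,0,0,0.48,0.35]
    - [0,0,0,0.6,0.35]
    - [0,0,0,0.72,0.35]
    - [0,0,0,0.84,0.35]
    - [0,0,0,0.96,0.35]
    - [0,0,0,1.08,0.35]
    - [0,0,0,1.2,0.35]
    - [0,0,0,1.32,0.35]
    - [0,0,0,1.44,0.35]

```text
time: 53.22
tool_pos: [0.6383, 0.1211, 0.1462]
orientation: [0.998, 0.068, 0.0, 0.0]
ft_force: [-0.2, -0.8, -0.3]
grip_width: 0.0298
grasp_force: 0.0
```

move_arm:
  targets:
    - [0,0,0,0.12,0.35]
    - [0,0,0,0.24,0.35]
    - [0,0,0,0.36,0.35]
    - [0,0,0,0.48,0.35]
    - [0,0,0,0.6,0.35]
    - [0,0,0,0.72,0.35]
    - [0,0,0,0.84,0.35]
    - [0,0,0,0.96,0.35]
    - [0,0,0,1.08,0.35]
    - [0,0,0,1.2,0.35]
    - [0,0,0,1.32,0.35]
    - [0,0,0,1.44,0.35]

```text
time: 54.22
tool_pos: [0.6383, 0.1211, 0.1462]
orientation: [0.795, -0.607, 0.0, 0.0]
ft_force: [1.4, 0.6, 0.2]
grip_width: 0.0299
grasp_force: 0.0
```

Run:
```python
from h import *
st()
plan((.529,.162,.15,.02),(.529,.162,.031,.02))
```

```text
t 54.22 pos [0.6383 0.1211 0.1462] grip 0.0299 gf 0.0 F [1.4 0.6 0.2] M [-0.    0.04 -0.02]
shift -0.0683 0.0947 -0.0038 twist 0.247
shift 0.0 0.0 0.119 twist -0.0
```

move_arm:
  targets:
    - [-0.025,0.032,0,0.12,0.35]
    - [-0.05,0.065,0,0.247,0.35]
    - [-0.068,0.095,0,0.247,0.35]
    - [-0.068,0.095,0,0.247,0.35]
    - [-0.068,0.095,0,0.247,0.35]
    - [-0.068,0.095,0,0.247,0.35]
    - [-0.068,0.095,0,0.247,0.35]

```text
time: 54.8
tool_pos: [0.5291, 0.161, 0.1464]
orientation: [0.716, -0.698, 0.0, -0.0]
ft_force: [0.8, 0.4, 0.1]
grip_width: 0.0294
grasp_force: 0.0
```

Run:
```python
from h import *
st()
plan((.529,.162,.031,.02))
```

```text
t 54.8 pos [0.5291 0.161  0.1464] grip 0.0294 gf 0.0 F [0.8 0.4 0.1] M [-0.   -0.09  0.01]
shift -0.001 0.0 0.1154 twist 0.006
```

move_arm:
  targets:
    - [0,0,0.04,0,0.35]
    - [0,0,0.08,0,0.35]
    - [0,0,0.105,0,0.35]
    - [0,0,0.115,0,0.35]
    - [0,0,0.115,0,0.35]
    - [0,0,0.115,0,0.35]
    - [0,0,0.115,0,0.05]
    - [0,0,0.115,0,0.05]
    - [0,0,0.115,0,0.05]
    - [0,0,0.115,0,0.05]
    - [0,0,0.115,0,0.05]
  grip_force: 40

```text
time: 55.72
tool_pos: [0.5282, 0.1617, 0.0334]
orientation: [0.717, -0.698, -0.0, -0.0]
ft_force: [-6.4, 0.0, 6.2]
grip_width: 0.0091
grasp_force: 39.3
```

move_arm:
  targets:
    - [0,0.004,0,0,0.05]
    - [0,0.008,0,0,0.05]
    - [0,0.011,0,0,0.05]
    - [0,0.011,0,0,0.05]
    - [0,0.011,0,0,0.05]

```text
time: 56.13
tool_pos: [0.5221, 0.1617, 0.0335]
orientation: [0.717, -0.698, 0.003, -0.005]
ft_force: [21.2, -1.4, -9.0]
grip_width: 0.0094
grasp_force: 39.3
```

It holds: 6 mm of give and then 21 N. Push it fully shut, release, and retreat.

move_arm:
  targets:
    - [0,-0.005,0,0,0.05]
    - [0,-0.01,0,0,0.05]
    - [0,-0.014,0,0,0.05]
    - [0,-0.014,0,0,0.05]
    - [0,-0.011,0,0,0.05]
    - [0,-0.011,0,0,0.35]
    - [0,-0.011,0,0,0.35]
    - [0,-0.011,0,0,0.35]
    - [0,-0.011,-0.04,0,0.35]
    - [0,-0.011,-0.08,0,0.35]
    - [0,0.02,-0.12,0,0.35]
    - [0,0.05,-0.15,0,0.35]

```text
time: 57.13
tool_pos: [0.4741, 0.1594, 0.1757]
orientation: [0.716, -0.698, 0.0, 0.0]
ft_force: [0.5, 1.8, 0.3]
grip_width: 0.03
grasp_force: 0.0
```

move_arm:
  targets:
    - [-0.03,0.03,-0.02,0,0.35]
    - [-0.06,0.03,-0.04,0,0.35]
    - [-0.1,0.03,-0.04,0,0.35]
    - [-0.1,0.03,-0.04,0,0.35]
    - [-0.1,0.03,-0.04,0,0.35]

```text
time: 57.55
tool_pos: [0.4407, 0.2604, 0.2136]
orientation: [0.718, -0.697, -0.0, 0.001]
ft_force: [-0.5, 0.6, -0.3]
grip_width: 0.0298
grasp_force: 0.0
```

Run:
```python
from h import *
st()
snap("top","fin.png",crop=(150,130,416,256),scale=3)
```

```text
t 57.55 pos [0.4407 0.2604 0.2136] grip 0.0298 gf 0.0 F [-0.5  0.6 -0.3] M [-0.07  0.01  0.01]
```

View pics/fin.png

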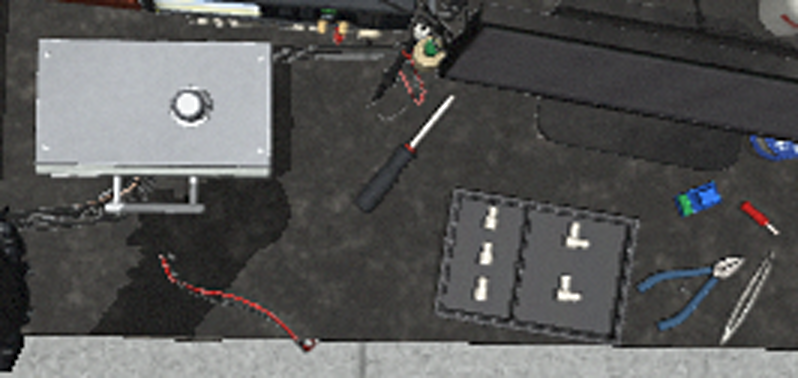

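The drawer is shut with its bar at (155,208), as at the start. All five adaptors lie in their bays, with straights at x ≈ 485 and tees at x ≈ 572. The cutters and relay module are where they were.

```bash
python3 -c "
from workcell import close_job; print(close_job())"
```

```text
the job is handed in; nothing more can be done
None
```

The job is handed in: all three straight adaptors are in the narrow bay and both tees in the wide bay, and the drawer is shut and locked (a pull test gave 6 mm, then held at 21 N).

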